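# Close up the second row in the tilting electrode-holder tray

## Task

Raise the tilting tray beside the spot welder by its bow handle to a 30 degree slope; its hinge holds it there. Then stand the two loose electrode holders squarely on the sloping tray floor in the two notches behind the front row, so that the hexagonal feet of all five are close-packed, flat against flat. Set them down without dropping them or tipping any holder over, and leave the tools and the tape lying on the bench where they are.

Things in the scene. Friction and masses are not known exactly. Their poses are not given: they have to be found in the camera images.
- tray (a joint): tilt of the tray, rad: 0 flat (start), grows as the rear edge rises, stop at 0.785; 30 degrees = 0.524. Stiff friction hinge along the front edge: stays where it is left; needs about 15 N of lift at the handle; pressing more than about 6 N on the floor behind the front row may push it down. The long tick on the side quadrants is 30 degrees
- tray_rail (a point): sheet-steel tray, inside 165 mm deep (x), 169 mm wide (y), walls 13 mm over the floor (front rail 16), quadrants and knobs 95 mm either side of the middle, up to 0.11 m over the bench. Point: floor surface at the middle of the front rail's inner face. x up the floor to the rear, y left, z square to the floor; tilts with the tray. Smooth: copper feet slide down it by themselves at 25 degrees
- tray_hinge (a point): point on the hinge axis (along y) at the middle of the tray's front edge, 3 mm below and 3 mm in front of tray_rail; axes as tray_rail
- tray_handle (a point): middle of the bow handle's bar at the tray's rear edge: a round bar 10 mm thick, straight for 72 mm along the tray's y, 47 mm over the tray floor and 172 mm behind the rail's inner face; free space in front of and behind it. Axes tilt with the tray
- holder_a_mid (a point): loose, upright on the bench left of the welder; copper electrode holder: hexagonal foot 55 mm across flats, 24 mm high; 35 mm collar to 27 mm; round stem 24 mm in diameter from 27 to 76 mm (grip here); thin nose to 92 mm; 0.25 to 0.46 kg. Point on the stem axis 46 mm above the underside. z up the stem, x at a corner of the hexagon, y square to a flat
- holder_b_mid (a point): the second loose holder, the same part as holder_a, upright on the bench left of the welder; same point and axes. The welder (0.39 m high, from 0.47 m ahead of the robot back, in the middle) stands between these and the tray: pass in front of it
- row_left_mid (a point): left holder of the front row in the tray (seen from the robot), loose, same part as holder_a; same point and axes
- row_centre_mid (a point): middle holder of the front row in the tray, loose, same part; same point and axes. The three touch the front rail with a corner each and each other with flats, facing along the tray's y. The notches lie left and right of this one: centres 27.5 mm to either side and 47.6 mm further up the floor
- row_right_mid (a point): right holder of the front row in the tray, loose, same part; same point and axes
- file_tool: flat file with red handle, 214 mm long, lying on the bench behind the loose holders; leave it. Origin under its middle
- cutter_tool: side cutters with red sleeves, 132 mm long, lying on the bench; leave them. Origin under their middle
- gauge: grey gauge block 22x52x14 mm on the bench; leave it. Origin under its middle
- tape_roll: roll of black tape, 53 mm across and 19 mm high, on the bench behind the tray; leave it. Origin under its middle
Things that resemble listed ones, but are neither listed nor needed, are in the scene too. Leave any blue look-alike of the part that bears holder_a_mid alone.

How it is judged:
By the outcome, as a careful person would: the job done as asked, in the order asked, and still so for the second after the job is handed in, with the robot touching nothing.
It also fails if it takes over 72 s, if anything falls off the work surface, if the arm or the gripper's body presses on something with over 40 N, if the wrist force passes 120 N, or if a joint passes its speed limit or range.

## Robot

A 6-joint arm with a two-finger parallel gripper is mounted at the origin on a cart in front of the work surface, level with it; the furniture and walls round the work are solid. World frame = base frame: x ahead of the robot, y to its left, z up, the work surface at z = 0. Lengths are in m, angles in rad, forces in N, time in s.
With the tool pointing down it reaches from about 0.425 to 0.95 m from the base axis. Payload 3.5 kg.
Tool frame: the origin (TCP) lies on the centre line of the jaws, within the pads' length; the fingertips stand 17 mm ahead of it and the grasp point (between the pads) lies 2 mm behind it; z points along the fingers, x is the direction in which the jaws open and shut, and the axes are right-handed (so a half turn about z gives the same grasp; the last joint's range is limited). The gripper opens to 85 mm and grips with 20 to 120 N. Pads are 22 mm wide; open, the fingers measure 114 mm over their backs; the gripper's body (76 mm by 85 mm) begins 54 mm behind the grasp point. The pads swing forward as they close: fully open they stand 13 mm farther back than shut.
Start: joints at [1.176, 0.286, 1.577, -0, 1.279, -0.15], TCP at [0.164, 0.655, 0.226] pointing down, gripper open.
Joint ranges: [-2.77, 2.77], [-0.9, 2.22], [0.21, 2.48], [-1.53, 4.67], [0.24, 2.81], [-2.84, 2.84]. Speed limits (rad/s): [2.79, 2.79, 3.14, 3.14, 3.14, 3.14].

## Interface

Orientations are given as [roll, pitch, yaw] about the fixed x, y, z axes, in that order (R = Rz(yaw) Ry(pitch) Rx(roll)).
In Python, from bench import monitor, vision, workorder gives the robot as it stands.
- The arm moves only by the tool servo_tool, never from a script. Its argument "series" is a list of rows, each a list of 3 entries, a list of its own where there are three numbers: the shift along the tool's x, y, z in mm, then the turn about the tool's z in degrees, then the opening, from 0 (shut) to 1 (fully open). A call has 1 to 10 rows; each row is the pose to reach, as a shift and turn from the pose measured when the call began, along the tool's axes at that moment; what a row does not reach only later rows make up. A row lasts 1/10 s, in which the tool goes at most 50 mm and 8.59 degrees, less where a joint would pass 70% of its speed; a pose out of reach is approached as far as the arm can. A call with a gripper value outside its range is refused whole. The fingers move at their own pace and stop on an object; "newtons" is the grip in N (left out, the last holds). Time passes only in rows, so rows that repeat a pose let the fingers close. It gives the time, the measured TCP pose, the force and the opening at its end, in the units of the state.
- monitor.read_state(): the state, without advancing time (a new reading comes with each control period).
- vision.get_image(name): name is "scene" or "top"; returns (picture, depth): 400x640x3 uint8, red, green, blue; 400x640 float32, m along the optical axis (not along the pixel's ray), 0 where there is no reading.
- vision.get_calibration(name): a dict with "intrinsics" (3x3 intrinsics, pixels), "origin" and "attitude" of the camera in the world. Camera axes: x right, y down, z forward; pixel columns grow to the right and rows downward; lengths in m; the calibration is good to about 2 mm. A picture is of the moment at which its call begins. get_calibration takes no time and is no camera call.
- workorder.finish_job(): hands the job in, once; it reports no verdict.
The state is a dict: "clock": time; "q": joint angles; "joint_velocities": joint speeds; "joint_efforts": joint torques, N m; "tcp_pos": TCP position; "orientation": TCP orientation; "wrist_force": force on the tool from outside, world axes, zero at the start; "moment": the same for the moment, N m; "width": finger opening in m.
Only numpy, scipy, OpenCV 4.12 (cv2) and the standard library are available. Lean on these libraries where they do the work, as an engineer would, in place of code of your own. Each camera call takes 0.05 s, during which the arm holds its last target.

## Working session

There is one attempt and no reset: what is moved stays moved. The work goes in short steps, Python scripts to look and compute and a tool call to move; the robot and the scene stay as the last step left them, time stands still between calls to the robot, and variables do not carry over. Pictures are saved under pics/ and viewed, and the job is handed in when it is done.

Besides the shell and the picture viewer there is one more tool, called after ">>>" as name(argument=value, ...), one argument or row to a line, values as JSON. servo_tool: Moves the arm, as the interface text tells. Its arguments: {"type":"object","properties":{"series":{"type":"array","items":{"type":"array"}},"newtons":{"type":"number"}},"required":["series"]}

```bash
mkdir -p pics; ls
cat > h.py <<'E'
import numpy as np, cv2
from bench import monitor, vision, workorder
from scipy.spatial.transform import Rotation as R
def grab(tag):
    out={}
    for n in ("scene","top"):
        p,d=vision.get_image(n); np.savez(f"{tag}_{n}.npz",p=p,d=d); cv2.imwrite(f"pics/{tag}_{n}.png",p[:,:,::-1])
def cal(n):
    c=vision.get_calibration(n); return np.array(c["intrinsics"]),np.array(c["origin"]),c["attitude"]
E
python3 - <<'E'
from h import *
print(monitor.read_state())
for n in("scene","top"): print(n,vision.get_calibration(n))
grab("a")
E
```

```text
pics
{'clock': 0.0, 'q': array([ 1.17599467e+00,  2.87198763e-01,  1.57821075e+00,  1.49555293e-05,
        1.27859779e+00, -1.49968928e-01]), 'joint_velocities': array([ 7.15894723e-04, -4.76699673e-05,  9.49123542e-05, -2.43242911e-04,
        3.40693166e-04,  5.04046827e-04]), 'joint_efforts': array([ 2.92602199e-04, -4.05978763e+01, -2.92627054e+01, -1.21225048e-04,
        5.82968481e-03, -1.26458268e-06]), 'tcp_pos': array([0.1632979 , 0.65424616, 0.22500685]), 'orientation': array([-3.14121774e+00,  2.38541095e-03,  1.32595972e+00]), 'wrist_force': array([-0.29265337, -0.0630663 , -0.21335566]), 'moment': array([ 0.00326686,  0.01213039, -0.00189549]), 'width': 0.08525131659143889}
scene {'intrinsics': array([[409.6676069 ,   0.        , 315.02585264],
       [  0.        , 409.6676069 , 207.36587661],
       [  0.        ,   0.        ,   1.        ]]), 'origin': array([ 0.07737903, -0.84921168,  1.09895467]), 'attitude': array([-2.3662231 ,  0.02113114, -0.49329916])}
top {'intrinsics': array([[467.30742219,   0.        , 320.40829167],
       [  0.        , 467.30742219, 197.90372129],
       [  0.        ,   0.        ,   1.        ]]), 'origin': array([0.3545243 , 0.01691738, 1.33447142]), 'attitude': array([-3.00192484, -0.00389926, -1.54182598])}
```

View pics/a_scene.png

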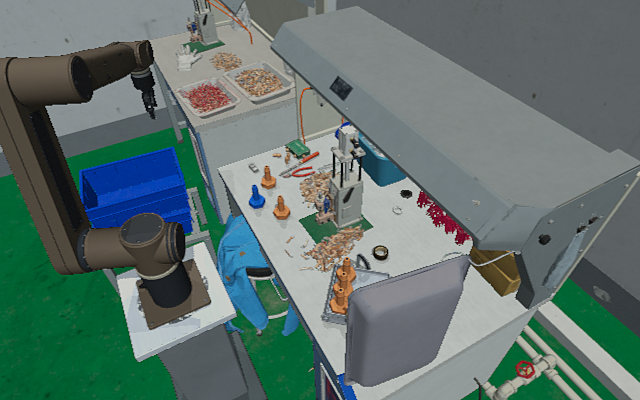

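View pics/a_top.png

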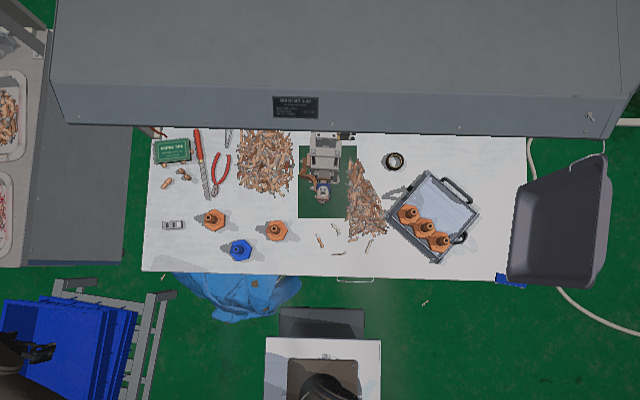

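The top view shows the tray at about (435,218), turned clockwise. Its row is at (408,213), (427,228) and (442,241). The loose copper holders are at (214,218) and (276,230), and a blue look-alike is at (241,249). I'll zoom in next.

Run:
```python
from h import *
p=np.load("a_top.npz")["p"][:,:,::-1]
cv2.imwrite("pics/z1.png",cv2.resize(p[160:275,370:490],None,fx=5,fy=5,interpolation=cv2.INTER_CUBIC))
cv2.imwrite("pics/z2.png",cv2.resize(p[190:275,180:310],None,fx=6,fy=6,interpolation=cv2.INTER_CUBIC))
p=np.load("a_scene.npz")["p"][:,:,::-1]
cv2.imwrite("pics/z3.png",cv2.resize(p[235:335,300:430],None,fx=6,fy=6,interpolation=cv2.INTER_CUBIC))
```

```text
(no output)
```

View pics/z1.png

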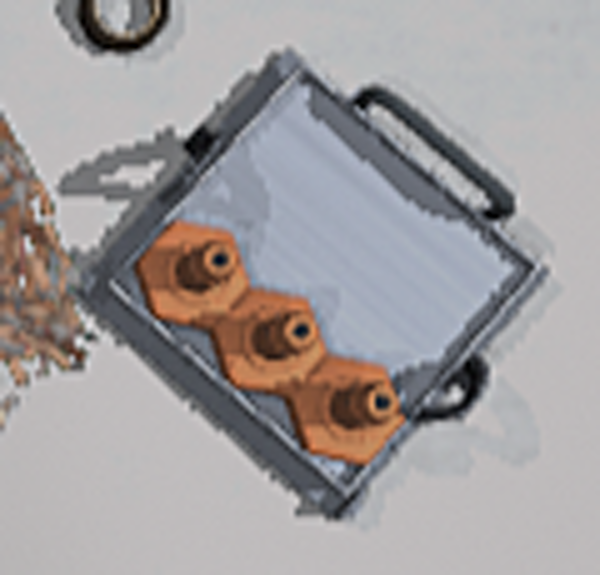

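View pics/z2.png

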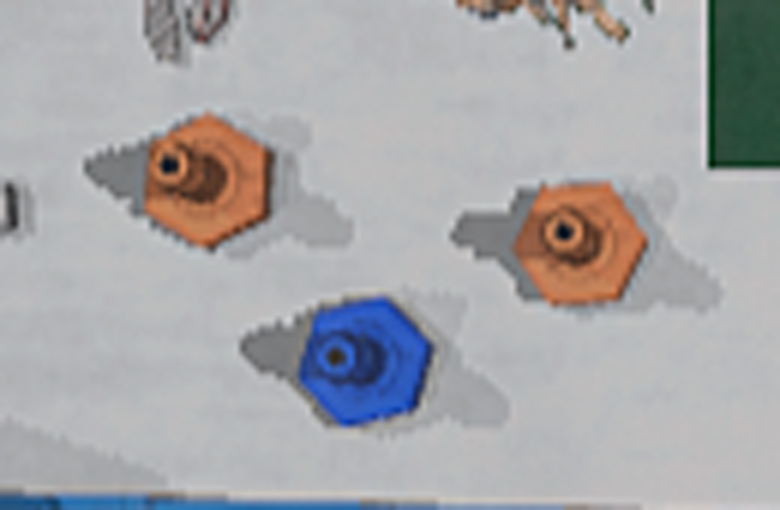

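View pics/z3.png

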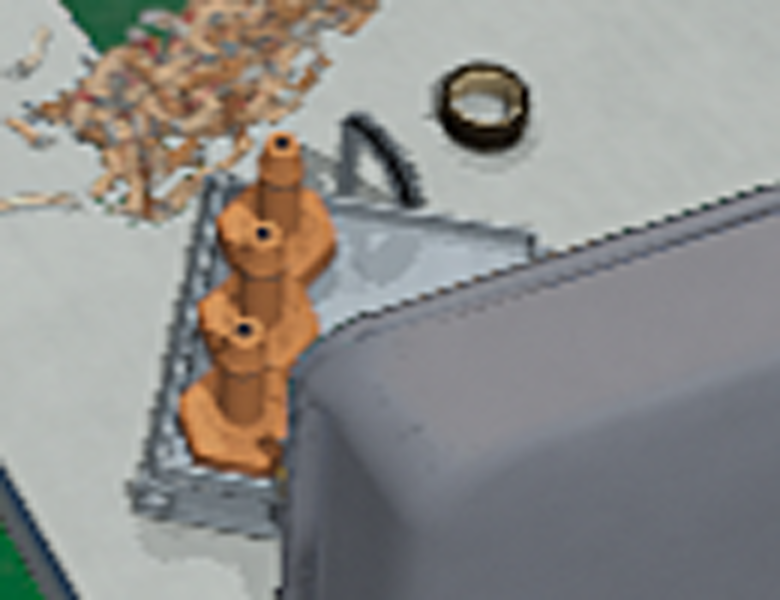

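```bash
cat >> h.py <<'E'
def ray(n,uv):
    K,o,a=cal(n); M=R.from_euler('xyz',a).as_matrix()
    d=M@np.linalg.inv(K)@np.array([uv[0],uv[1],1.0]); return o,d
def onz(n,uv,z):
    o,d=ray(n,uv); return o+d*(z-o[2])/d[2]
def tri(u1,u2):
    o1,d1=ray("top",u1);o2,d2=ray("scene",u2)
    A=np.c_[d1,-d2]; t=np.linalg.lstsq(A,o2-o1,rcond=None)[0]
    p,q=o1+t[0]*d1,o2+t[1]*d2; return (p+q)/2,np.linalg.norm(p-q)
def depthpt(tag,n,u,v):
    d=np.load(f"{tag}_{n}.npz")["d"][v,u]; o,r=ray(n,(u,v)); return o+r*d
E
python3 - <<'E'
from h import *
for n in("top","scene"):
    p=np.load(f"a_{n}.npz")["p"]; hsv=cv2.cvtColor(p,cv2.COLOR_RGB2HSV)
    m=((hsv[...,0]<=16)&(hsv[...,1]>120)&(hsv[...,2]>60)).astype(np.uint8)
    cs,_=cv2.findContours(m,cv2.RETR_EXTERNAL,cv2.CHAIN_APPROX_NONE)
    for c in cs:
        if cv2.contourArea(c)>120:
            print(n,cv2.boundingRect(c),cv2.contourArea(c), cv2.approxPolyDP(c,2.5,True).reshape(-1,2).tolist())
# depth check on bench & floor
for u,v in [(260,190),(330,250),(500,200),(445,195),(460,215)]:
    print(u,v,depthpt("a","top",u,v))
# bench front edge
for u in (200,300,400): print(onz("top",(u,271.5),0))
E
```

```text
top (266, 221, 22, 20) 287.0 [[270, 221], [266, 232], [272, 240], [282, 239], [287, 230], [281, 221]]
top (204, 209, 21, 22) 301.5 [[214, 209], [205, 214], [204, 221], [213, 230], [224, 225], [224, 215]]
top (397, 205, 54, 48) 979.5 [[403, 205], [397, 212], [400, 222], [411, 225], [417, 237], [426, 238], [432, 250], [443, 252], [450, 244], [446, 234], [436, 232], [430, 220], [419, 217], [415, 207]]
top (194, 129, 9, 31) 120.5 [[195, 129], [197, 153], [202, 159], [199, 134]]
scene (330, 257, 26, 57) 756.5 [[347, 257], [336, 271], [339, 279], [333, 285], [336, 296], [330, 300], [332, 311], [346, 312], [347, 296], [352, 290], [350, 282], [355, 276]]
scene (273, 195, 17, 25) 198.0 [[280, 195], [273, 212], [278, 219], [286, 218], [289, 213]]
scene (261, 166, 15, 23) 161.5 [[265, 166], [261, 183], [269, 188], [274, 186], [275, 179]]
260 190 [0.55890698 0.19125469 0.00774929]
330 250 [ 0.39357886 -0.01431426  0.00368017]
500 200 [ 0.55151478 -0.50148159 -0.00082212]
445 195 [ 0.55791923 -0.33656811  0.02178933]
460 215 [ 0.50154386 -0.37723639  0.02601631]
[0.32280249 0.35030842 0.        ]
[0.33094716 0.0686213  0.        ]
[ 0.33910527 -0.21353056  0.        ]
```

Run:
```python
from h import *
p=np.load("a_scene.npz")["p"][:,:,::-1]
cv2.imwrite("pics/z4.png",cv2.resize(p[155:230,235:305],None,fx=8,fy=8,interpolation=cv2.INTER_CUBIC))
p=np.load("a_top.npz")["p"][:,:,::-1]
cv2.imwrite("pics/z5.png",cv2.resize(p[230:310,240:460],None,fx=3.5,fy=3.5,interpolation=cv2.INTER_CUBIC))
```

```text
(no output)
```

View pics/z4.png

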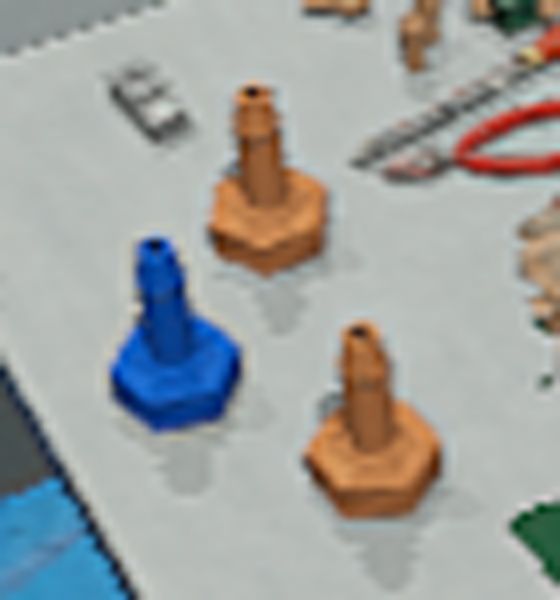

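View pics/z5.png

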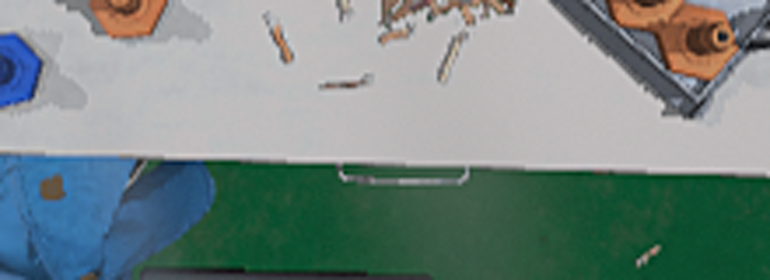

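Top crop: the bench's front edge is at row ~272 and the nose holes are clear. Next I'll triangulate the noses, foot centres and handle.

```bash
cat >> h.py <<'E'
def z(f,ox,oy,x,y): return ((x+.5)/f-.5+ox,(y+.5)/f-.5+oy)
E
python3 - <<'E'
from h import *
np.set_printoptions(precision=4,suppress=True)
T=dict(A=z(6,180,190,170,165),B=z(6,180,190,564,232),L=z(5,370,160,217,260),C=z(5,370,160,299,330),Rr=z(5,370,160,382,401),blue=z(6,180,190,335,356))
S=dict(A=z(8,235,155,254,92),B=z(8,235,155,360,330),L=z(6,300,235,283,143),C=z(6,300,235,263,233),Rr=z(6,300,235,244,329),blue=z(8,235,155,154,243))
for k in T: print(k,*tri(T[k],S[k]), "onz92",onz("top",T[k],.092))
# foot hex from top
d=np.load("a_top.npz"); hsv=cv2.cvtColor(d["p"],cv2.COLOR_RGB2HSV)
m=((hsv[...,0]<=16)&(hsv[...,1]>120)&(hsv[...,2]>60)).astype(np.uint8)
for nm,(x0,y0,w,h) in dict(A=(200,205,30,30),B=(262,217,30,28)).items():
    mm=np.zeros_like(m); mm[y0:y0+h,x0:x0+w]=m[y0:y0+h,x0:x0+w]
    c=max(cv2.findContours(mm,0,1)[0],key=cv2.contourArea).reshape(-1,2)
    P=np.array([onz("top",q,.024)[:2] for q in c])
    ctr,r=cv2.minEnclosingCircle((P*1000).astype(np.float32))
    # angular fourier 6th harmonic of radius
    hull=cv2.convexHull((P*1000).astype(np.float32)).reshape(-1,2)
    print(nm,"circ",ctr,r,"area rect",cv2.minAreaRect((P*1000).astype(np.float32)))
# depth points
for u,v in [(180,275),(190,280),(200,285),(220,290),(165,278),(150,278),(180,290)]:
    print(u,v,depthpt("a","top",u,v))
for u,v in [(453,190),(430,185),(420,195),(465,205),(440,210),(500,240),(500,160),(400,250),(370,262),(160,260),(200,262)]: print(u,v,depthpt("a","top",u,v))
E
```

```text
A [0.4681 0.3152 0.0939] 0.001009884001671014 onz92 [0.4688 0.3155 0.092 ]
B [0.4431 0.1392 0.0955] 0.0015909083887938559 onz92 [0.4441 0.1393 0.092 ]
L [ 0.4964 -0.2264  0.1175] 0.0004242748730152603 onz92 [ 0.4996 -0.2316  0.092 ]
C [ 0.4601 -0.2688  0.1186] 0.0018786544011371474 onz92 [ 0.4633 -0.2754  0.092 ]
Rr [ 0.4242 -0.3115  0.1196] 0.0021461887175098916 onz92 [ 0.4269 -0.3193  0.092 ]
blue [0.3855 0.2374 0.0955] 0.0020920131301944873 onz92 [0.3866 0.2377 0.092 ]
A circ (468.3594970703125, 313.2325744628906) 31.286523818969727 area rect ((467.8003845214844, 313.5479431152344), (62.55949401855469, 52.901424407958984), 61.16127014160156)
B circ (444.6385498046875, 138.65966796875) 30.513708114624023 area rect ((443.0301818847656, 137.529296875), (53.26399230957031, 58.858463287353516), 1.6801282167434692)
180 275 [ 0.3007  0.503  -0.333 ]
190 280 [ 0.2843  0.4677 -0.3369]
200 285 [ 0.2708  0.418  -0.2829]
220 290 [ 0.2573  0.3447 -0.2613]
165 278 [ 0.2717  0.6951 -0.7677]
150 278 [ 0.2693  0.7658 -0.7802]
180 290 [ 0.2206  0.6287 -0.7803]
453 190 [ 0.5767 -0.3659 -0.0005]
430 185 [ 0.5849 -0.2932  0.0253]
420 195 [ 0.5548 -0.264   0.0286]
465 205 [ 0.5313 -0.3939  0.019 ]
440 210 [ 0.5137 -0.3202  0.0292]
500 240 [ 0.4356 -0.4947  0.0094]
500 160 [ 0.6697 -0.5045 -0.0011]
400 250 [ 0.3993 -0.2126  0.0037]
370 262 [ 0.3632 -0.1287 -0.0025]
160 260 [0.3516 0.4643 0.0029]
200 262 [0.3493 0.3516 0.0019]
```

Run:
```python
from h import *
np.set_printoptions(precision=3,suppress=True)
for n in("top","scene"):
    d=np.load(f"a_{n}.npz")["d"]
    vv,uu=np.mgrid[0:400,0:640]; K,o,a=cal(n); M=R.from_euler('xyz',a).as_matrix()
    X=np.stack([uu,vv,np.ones_like(uu)],-1)@np.linalg.inv(K).T@M.T*d[...,None]+o
    s=(d>0)&(abs(X[...,1])<.16)&(X[...,2]>.03)&(X[...,0]>.3)&(X[...,0]<.75)&(X[...,2]<.6)
    P=X[s]; print(n,len(P))
    for lo in np.arange(.03,.45,.06):
        q=P[(P[:,2]>=lo)&(P[:,2]<lo+.06)]
        if len(q)>5: print(lo,len(q),np.percentile(q,[1,99],axis=0).ravel())
    s=(d>0)&(X[...,2]>.5)&(X[...,0]>.3)&(abs(X[...,1])<.5); P=X[s]
    if len(P): print("hood",np.percentile(P,[0,1,99],axis=0))
    # handle: dark points z .05-.1 near the expected
    s=(d>0)&(np.hypot(X[...,0]-.567,X[...,1]+.36)<.06)&(X[...,2]>.055); P=X[s]; print("handle",len(P),P.mean(0) if len(P) else 0)
print(onz("top",z(5,370,160,440,150),.076))
for p in ((372,97),(510,205)): print(onz("top",z(5,370,160,*p),.074))
# hex orientation
p=np.load("a_top.npz")["p"]
for nm,(x0,y0) in dict(A=(198,203),B=(260,215)).items():
    s=cv2.resize(p[y0:y0+34,x0:x0+34],None,fx=8,fy=8,interpolation=cv2.INTER_CUBIC)
    h=cv2.cvtColor(s,cv2.COLOR_RGB2HSV); m=((h[...,0]<=18)&(h[...,1]>110)&(h[...,2]>50)).astype(np.uint8)
    c=cv2.convexHull(max(cv2.findContours(m,0,1)[0],key=cv2.contourArea)).reshape(-1,2)
    P=np.array([onz("top",z(8,x0,y0,*q),.02)[:2] for q in c])
    e=np.roll(P,-1,0)-P; L=np.hypot(*e.T); ph=np.arctan2(e[:,1],e[:,0])
    s6=(L*np.exp(6j*ph)).sum(); print(nm,"edge dir mod60",np.degrees(np.angle(s6))/6,"strength",abs(s6)/L.sum(),"size",cv2.minAreaRect((P*1000).astype(np.float32)))
```

```text
top 18239
0.03 1330 [ 0.437 -0.149  0.03   0.671  0.155  0.087]
0.09 698 [ 0.442 -0.023  0.091  0.64   0.143  0.149]
0.15 451 [ 0.527 -0.028  0.151  0.621  0.043  0.198]
0.21 35 [ 0.598 -0.02   0.21   0.602  0.04   0.268]
0.27 510 [ 0.594 -0.049  0.283  0.648  0.044  0.33 ]
0.32999999999999996 362 [ 0.614 -0.051  0.33   0.637  0.03   0.39 ]
0.39 105 [ 0.611 -0.148  0.39   0.626  0.156  0.45 ]
0.44999999999999996 5689 [ 0.611 -0.157  0.452  0.659  0.157  0.51 ]
hood [[ 0.627 -0.5    0.5  ]
 [ 0.65  -0.491  0.502]
 [ 0.845  0.489  0.53 ]]
handle 513 [ 0.603 -0.359  0.35 ]
scene 8290
0.03 1235 [ 0.434 -0.147  0.03   0.677  0.137  0.088]
0.09 682 [ 0.446 -0.03   0.091  0.681  0.137  0.15 ]
0.15 686 [ 0.529 -0.03   0.151  0.68   0.044  0.208]
0.21 216 [ 0.597 -0.023  0.21   0.675  0.038  0.269]
0.27 411 [ 0.593 -0.051  0.271  0.677  0.043  0.33 ]
0.32999999999999996 441 [ 0.613 -0.051  0.33   0.657  0.032  0.389]
0.39 117 [ 0.609 -0.156  0.391  0.643  0.154  0.45 ]
0.44999999999999996 2270 [ 0.61  -0.158  0.451  0.66   0.155  0.51 ]
hood [[ 0.627 -0.5    0.5  ]
 [ 0.651 -0.495  0.501]
 [ 0.98   0.476  0.527]]
handle 334 [ 0.616 -0.361  0.459]
[ 0.565 -0.357  0.076]
[ 0.594 -0.32   0.074]
[ 0.537 -0.395  0.074]
A edge dir mod60 -0.16177923674928255 strength 0.7979888256043232 size ((467.7934875488281, 314.664794921875), (63.878997802734375, 54.33328628540039), 58.85498046875)
B edge dir mod60 -24.135815285722188 strength 0.8425962192142266 size ((444.03704833984375, 138.4507598876953), (54.73592758178711, 61.207496643066406), 4.590581893920898)
```

```bash
cat >> h.py <<'E'
def st():
    s=monitor.read_state(); a=s["orientation"]
    print("t %.2f tcp %s rpy(deg) %s F %s w %.1f q %s"%(s["clock"],np.round(s["tcp_pos"]*1000,1),np.round(np.degrees(a),1),np.round(s["wrist_force"],1),s["width"]*1000,np.round(s["q"],2))); return s
def go(*wps):
    s=st(); M=R.from_euler('xyz',s["orientation"]).as_matrix(); y0=np.degrees(s["orientation"][2])
    for w in wps:
        t=M.T@(np.array(w[:3])/1000-s["tcp_pos"])*1000
        print(w,"->",np.round(t,1),"turn",round((y0-w[3]+180)%360-180,1))
E
python3 -c "
from h import *
go((400,250,230,30),(450,0,230,-10),(500,-230,220,-40.3),(566,-358.5,180,-40.3),(566,-358.5,110,-40.3))"
```

```text
t 0.10 tcp [163.3 654.3 225.1] rpy(deg) [-1.8e+02  1.0e-01  7.6e+01] F [ 0.4 -0.5  0.3] w 85.6 q [ 1.18  0.29  1.58  0.    1.28 -0.15]
(400, 250, 230, 30) -> [-334.9  327.6   -4.2] turn 46.0
(450, 0, 230, -10) -> [-565.4  436.7   -3.8] turn 86.0
(500, -230, 220, -40.3) -> [-776.4  540.9    6.6] turn 116.3
(566, -358.5, 180, -40.3) -> [-885.   636.1   46.8] turn 116.3
(566, -358.5, 110, -40.3) -> [-884.8  636.2  116.8] turn 116.3
```

>>> servo_tool(
  series=[
    [[-335, 328, -4], 46, 1],
    [[-335, 328, -4], 46, 1],
    [[-335, 328, -4], 46, 1],
    [[-335, 328, -4], 46, 1],
    [[-335, 328, -4], 46, 1],
    [[-335, 328, -4], 46, 1],
    [[-335, 328, -4], 46, 1],
    [[-335, 328, -4], 46, 1],
    [[-335, 328, -4], 46, 1],
    [[-565, 437, -4], 86, 1],
  ],
  newtons=40,
)

```text
clock: 1.1
tcp_pos: [0.4027, 0.2157, 0.2297]
orientation: [3.14, 0.001, 0.369]
wrist_force: [0.9, -0.2, 0.6]
width: 0.0854
```

```bash
python3 -c "
from h import *
go((450,0,230,-10),(500,-230,220,-40.3),(566,-358.5,180,-40.3),(566,-358.5,110,-40.3))"
```

```text
t 1.10 tcp [402.7 215.7 229.7] rpy(deg) [1.799e+02 1.000e-01 2.120e+01] F [ 0.9 -0.2  0.6] w 85.4 q [ 0.27 -0.22  2.09 -0.    1.27 -0.1 ]
(450, 0, 230, -10) -> [-3.380e+01  2.182e+02  1.000e-01] turn 31.2
(500, -230, 220, -40.3) -> [-70.2 450.8  10.6] turn 61.5
(566, -358.5, 180, -40.3) -> [-55.  594.4  50.8] turn 61.5
(566, -358.5, 110, -40.3) -> [-55.  594.2 120.8] turn 61.5
```

>>> servo_tool(
  series=[
    [[-34, 218, 0], 31, 1],
    [[-34, 218, 0], 31, 1],
    [[-34, 218, 0], 31, 1],
    [[-34, 218, 0], 31, 1],
    [[-70, 451, 10], 61.5, 1],
    [[-70, 451, 10], 61.5, 1],
    [[-70, 451, 10], 61.5, 1],
    [[-70, 451, 10], 61.5, 1],
    [[-70, 451, 10], 61.5, 1],
    [[-55, 594, 50], 61.5, 1],
  ],
)

```text
clock: 2.1
tcp_pos: [0.5201, -0.2681, 0.2094]
orientation: [3.14, -0.004, -0.706]
wrist_force: [0.4, 0.7, 0.8]
width: 0.0854
```

```bash
python3 -c "
from h import *
go((566,-358.5,180,-40.3),(566,-358.5,110,-40.3))"
```

```text
t 2.10 tcp [ 520.1 -268.1  209.4] rpy(deg) [179.9  -0.2 -40.4] F [0.4 0.7 0.8] w 85.4 q [-0.65  0.1   1.82 -0.    1.21  0.06]
(566, -358.5, 180, -40.3) -> [93.5 39.  29.8] turn -0.1
(566, -358.5, 110, -40.3) -> [93.2 38.9 99.8] turn -0.1
```

>>> servo_tool(
  series=[
    [[93, 39, 30], 0, 1],
    [[93, 39, 30], 0, 1],
    [[93, 39, 30], 0, 1],
    [[93, 39, 90], 0, 1],
    [[93, 39, 100], 0, 1],
    [[93, 39, 100], 0, 1],
    [[93, 39, 100], 0, 1],
  ],
)

```text
clock: 2.8
tcp_pos: [0.5658, -0.3579, 0.1101]
orientation: [3.14, -0.004, -0.705]
wrist_force: [0.5, 0.2, 0.6]
width: 0.0853
```

Run:
```python
from h import *
grab("b")
go((566,-358.5,71,-40.3))
p=np.load("b_top.npz")["p"][:,:,::-1]
a=cv2.resize(p[150:275,370:500],None,fx=5,fy=5,interpolation=cv2.INTER_CUBIC)
cv2.imwrite("pics/b1.png",a)
p=np.load("b_scene.npz")["p"][:,:,::-1]
cv2.imwrite("pics/b2.png",cv2.resize(p[200:330,290:450],None,fx=4.5,fy=4.5,interpolation=cv2.INTER_CUBIC))
```

```text
t 2.90 tcp [ 567.  -359.   112.6] rpy(deg) [179.9  -0.5 -40.4] F [0.7 0.6 0.2] w 85.5 q [-0.71  0.38  1.68 -0.    1.08 -0.01]
(566, -358.5, 71, -40.3) -> [-1.4  0.2 41.6] turn -0.1
```

View pics/b1.png

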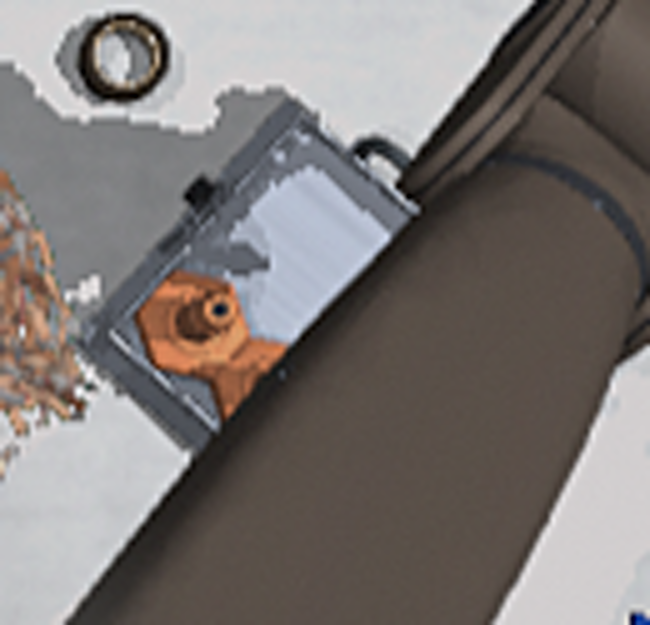

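View pics/b2.png

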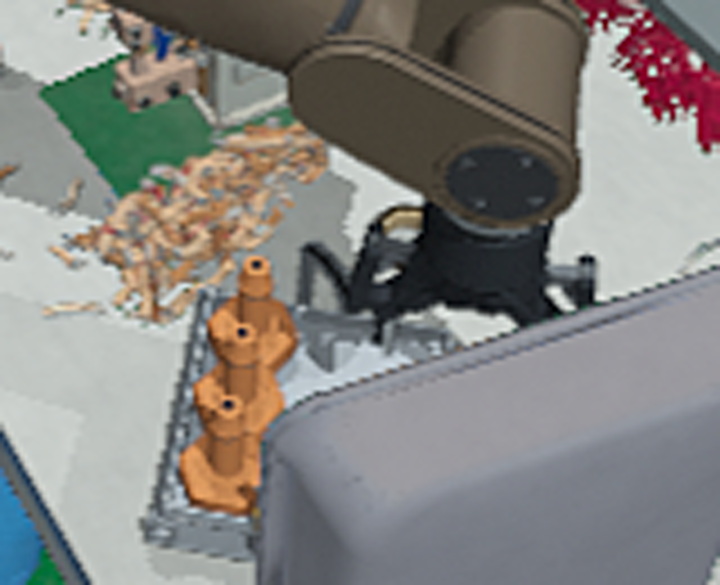

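The arm hides the handle in the top view. In the scene view the open gripper is over the tray's rear edge, with its fingers at about (385,250) and (585,280) in the crop. I'll descend and close on the bar.

>>> servo_tool(
  series=[
    [[-1, 0, 41], 0, 1],
    [[-1, 0, 41], 0, 1],
    [[-1, 0, 41], 0, 1],
    [[-1, 0, 41], 0, 0.3],
    [[-1, 0, 41], 0, 0],
    [[-1, 0, 41], 0, 0],
    [[-1, 0, 41], 0, 0],
    [[-1, 0, 41], 0, 0],
  ],
  newtons=30,
)

```text
clock: 3.7
tcp_pos: [0.5665, -0.3587, 0.0719]
orientation: [3.14, -0.009, -0.705]
wrist_force: [0.1, 0.9, -0.4]
width: 0.0124
```

Run:
```python
from h import *
st()
```

```text
t 3.70 tcp [ 566.5 -358.7   71.9] rpy(deg) [179.9  -0.5 -40.4] F [ 0.1  0.9 -0.4] w 12.4 q [-0.71  0.43  1.69 -0.    1.01 -0.01]
```

>>> servo_tool(
  series=[
    [[0, 0, 0], 0, 0],
    [[0, 0, 0], 0, 0],
    [[-2.5, 0, -7.5], 0, 0],
    [[-5, 0, -15], 0, 0],
    [[-8, 0, -22], 0, 0],
    [[-11.3, 0, -29.6], 0, 0],
    [[-11.3, 0, -29.6], 0, 0],
    [[-11.3, 0, -29.6], 0, 0],
  ],
  newtons=30,
)

```text
clock: 4.5
tcp_pos: [0.5579, -0.3512, 0.102]
orientation: [3.14, -0.009, -0.705]
wrist_force: [-0.9, 0.0, 0.8]
width: -0.0001
```

Run:
```python
from h import *
st()
grab("c")
p=np.load("c_scene.npz")["p"][:,:,::-1]
cv2.imwrite("pics/c2.png",cv2.resize(p[200:330,290:450],None,fx=4.5,fy=4.5,interpolation=cv2.INTER_CUBIC))
```

```text
t 4.50 tcp [ 557.9 -351.2  102. ] rpy(deg) [179.9  -0.5 -40.4] F [-0.9  0.   0.8] w -0.1 q [-0.71  0.37  1.71 -0.    1.05 -0.01]
```

View pics/c2.png

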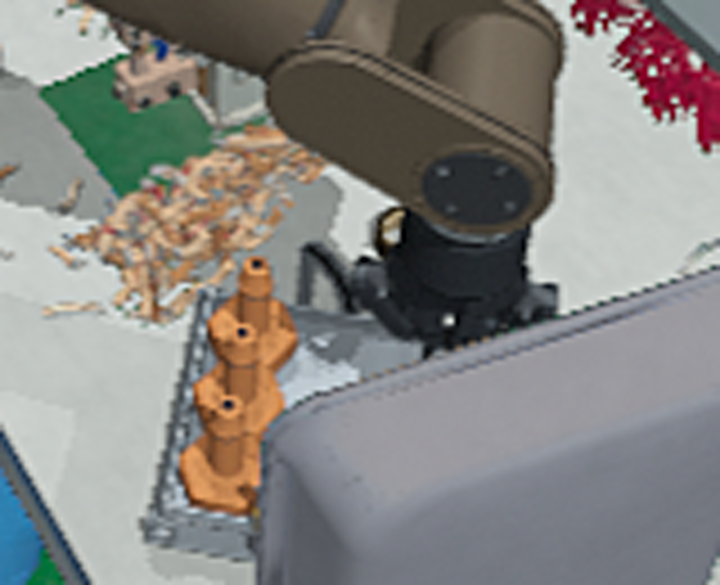

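The jaws shut fully, so the bar wasn't gripped. I'll check the handle's height and position from the depth image.

Run:
```python
from h import *
np.set_printoptions(precision=3,suppress=True)
d=np.load("a_top.npz"); D=d["d"];p=d["p"]
for v in range(172,206):
    row=[]
    for u in range(440,475):
        g=p[v,u].astype(int).sum()
        if g<260:
            X=depthpt("a","top",u,v); row.append((u,int(X[2]*1000)))
    print(v,row)
```

```text
172 []
173 []
174 []
175 []
176 []
177 []
178 [(442, 57), (443, 64), (444, 64), (445, 73), (446, 69)]
179 [(441, 46), (442, 60), (443, 60), (444, 66), (445, 74), (446, 76), (447, 78), (448, 75)]
180 [(440, 39), (441, 41), (442, 51), (443, 56), (444, 52), (445, 73), (446, 75), (447, 76), (448, 75), (449, 73)]
181 [(440, 35), (442, 36), (447, 68), (448, 75), (449, 80), (450, 75), (451, 73)]
182 [(440, 35), (448, 69), (449, 80), (450, 74), (451, 77), (452, 73)]
183 [(440, 26), (441, 33), (449, 4), (450, 76), (451, 79), (452, 76), (453, 79)]
184 [(441, 25), (442, 27), (451, 75), (452, 80), (453, 76), (454, 76)]
185 [(443, 29), (452, 72), (453, 73), (454, 76), (455, 77)]
186 [(445, 32), (453, 73), (454, 73), (455, 78), (456, 76)]
187 [(446, 34), (454, 76), (455, 70), (456, 75), (457, 77), (458, 75)]
188 [(446, 29), (447, 31), (455, 69), (456, 75), (457, 74), (458, 77), (459, 76)]
189 [(447, 21), (448, 26), (456, -1), (457, 72), (458, 77), (459, 75), (460, 79)]
190 [(448, 19), (449, 30), (458, 75), (459, 75), (460, 77), (461, 76)]
191 [(450, 30), (459, 77), (460, 71), (461, 78), (462, 75)]
[... 281 characters left out ...]
), (465, 79), (466, 74), (467, 77)]
196 [(455, 29), (456, 25), (465, 75), (466, 73), (467, 76), (468, 78)]
197 [(457, 24), (466, 76), (467, 77), (468, 78), (469, 76)]
198 [(459, 32), (467, 77), (468, 77), (469, 79), (470, 80)]
199 [(459, 25), (460, 33), (467, -3), (468, 81), (469, 75), (470, 79), (471, 77)]
200 [(460, 30), (461, 29), (468, 33), (469, 72), (470, 74), (471, 76), (472, 71)]
201 [(461, 28), (462, 31), (468, 52), (469, 60), (470, 71), (471, 72), (472, 70)]
202 [(462, 27), (463, 26), (464, 33), (466, 32), (467, 46), (468, 54), (469, 58), (470, 63), (471, 68), (472, 63)]
203 [(464, 31), (466, 36), (467, 40), (468, 45), (469, 54), (470, 55), (471, 2)]
204 [(465, 23)]
205 [(466, 28)]
```

Run:
```python
from h import *
np.set_printoptions(precision=4,suppress=True)
print(onz("top",(458.8,190),.0765),onz("top",(447.5,180.2),.0765),onz("top",(470.2,199.8),.0765))
go((565.5,-359.5,102,-40.3),(565.5,-359.5,67,-40.3))
```

```text
[ 0.5644 -0.3596  0.0765] [ 0.5906 -0.329   0.0765] [ 0.5383 -0.3903  0.0765]
t 4.60 tcp [ 557.6 -351.   101.1] rpy(deg) [179.9  -0.5 -40.4] F [ 0.9  0.4 -0.8] w 0.1 q [-0.72  0.37  1.71 -0.    1.05 -0.01]
(565.5, -359.5, 102, -40.3) -> [11.5  1.3 -0.8] turn -0.1
(565.5, -359.5, 67, -40.3) -> [11.2  1.3 34.2] turn -0.1
```

>>> servo_tool(
  series=[
    [[11, 1, -3], 0, 0.7],
    [[11, 1, -3], 0, 0.7],
    [[11, 1, -3], 0, 0.7],
    [[11, 1, 20], 0, 0.7],
    [[11, 1, 34], 0, 0.7],
    [[11, 1, 34], 0, 0.7],
    [[11, 1, 34], 0, 0],
    [[11, 1, 34], 0, 0],
    [[11, 1, 34], 0, 0],
    [[11, 1, 34], 0, 0],
  ],
  newtons=110,
)

```text
clock: 5.6
tcp_pos: [0.5661, -0.3597, 0.0688]
orientation: [3.14, -0.01, -0.705]
wrist_force: [-0.9, 0.2, 4.0]
width: 0.0036
```

>>> servo_tool(
  series=[
    [[0, 0, 0], 0, 0],
    [[0, 0, 0], 0, 0],
    [[0, 0, 0], 0, 0],
  ],
)

```text
clock: 5.9
tcp_pos: [0.5678, -0.3611, 0.072]
orientation: [3.14, -0.016, -0.705]
wrist_force: [0.0, 0.4, 6.6]
width: 0.0002
```

Run:
```python
from h import *
st()
grab("d")
p=np.load("d_scene.npz")["p"][:,:,::-1]
q=np.load("d_top.npz")["p"][:,:,::-1]
cv2.imwrite("pics/d2.png",np.hstack([cv2.resize(p[200:300,330:430],None,fx=4,fy=4,interpolation=cv2.INTER_CUBIC),cv2.resize(q[150:250,400:500],None,fx=4,fy=4,interpolation=cv2.INTER_CUBIC)]))
```

```text
t 5.90 tcp [ 567.8 -361.1   72. ] rpy(deg) [179.9  -0.9 -40.4] F [0.  0.4 6.6] w 0.2 q [-0.72  0.43  1.69 -0.    1.   -0.01]
```

View pics/d2.png

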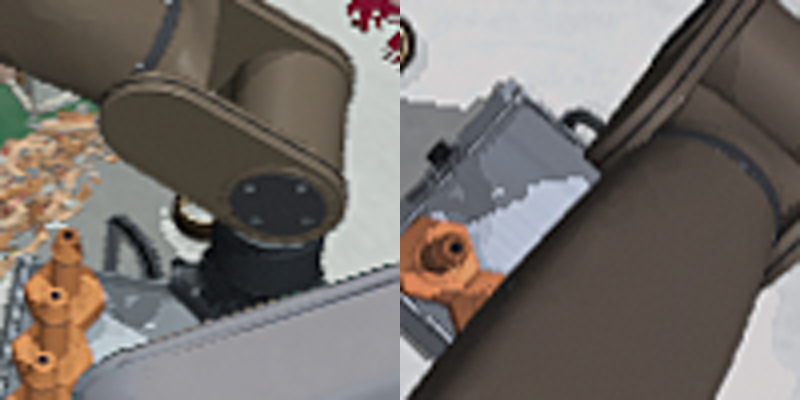

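```bash
cat >> h.py <<'E'
def proj(n,P):
    K,o,a=cal(n); M=R.from_euler('xyz',a).as_matrix(); c=M.T@(np.array(P)-o); c=K@c; return np.round(c[:2]/c[2],1)
E
python3 - <<'E'
from h import *
tx=np.array([.7625,-.647,0])
c=np.array([.566,-.3585,0.])
for off in(-.05,-.043,.043,.05):
  for zz in (.095,.108,.15): print(off,zz,proj("scene",c+off*tx+[0,0,zz]))
print("bar mid",proj("scene",[.565,-.3595,.0715]), "ends",proj("scene",[.5906,-.329,.0715]),proj("scene",[.538,-.390,.0715]))
p=np.load("b_scene.npz")["p"][:,:,::-1]
cv2.imwrite("pics/b3.png",cv2.resize(p[230:300,350:440],None,fx=8,fy=8,interpolation=cv2.INTER_CUBIC))
p=np.load("a_scene.npz")["p"][:,:,::-1]
cv2.imwrite("pics/a3.png",cv2.resize(p[230:300,350:440],None,fx=8,fy=8,interpolation=cv2.INTER_CUBIC))
E
```

```text
-0.05 0.095 [373.8 283. ]
-0.05 0.108 [374.2 280.4]
-0.05 0.15 [375.4 271.8]
-0.043 0.095 [376.2 283.4]
-0.043 0.108 [376.6 280.8]
-0.043 0.15 [377.9 272.2]
0.043 0.095 [406.4 288.3]
0.043 0.108 [407.  285.8]
0.043 0.15 [409.1 277.2]
0.05 0.095 [408.9 288.7]
0.05 0.108 [409.5 286.2]
0.05 0.15 [411.7 277.6]
bar mid [390.2 290.8] ends [391.3 279.6] [388.7 302.8]
```

View pics/b3.png

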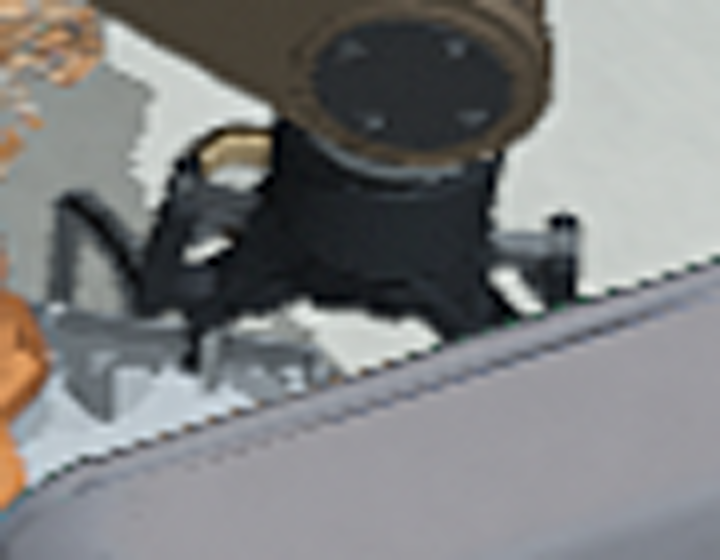

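View pics/a3.png

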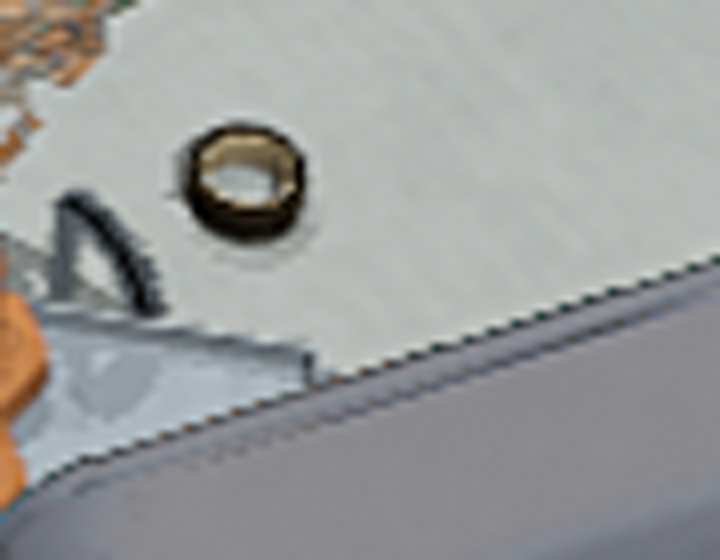

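Run:
```python
from h import *
for n in("scene",):
    d=np.load(f"b_{n}.npz"); D=d["d"]; p=d["p"]
    vv,uu=np.mgrid[0:400,0:640]; K,o,a=cal(n); M=R.from_euler('xyz',a).as_matrix()
    X=np.stack([uu,vv,np.ones_like(uu)],-1)@np.linalg.inv(K).T@M.T*D[...,None]+o
    tx=np.array([.7625,-.647,0]); ty=np.array([.647,.7625,0]); c=np.array([.567,-.359,.1126])
    L=(X-c)@np.stack([tx,ty,[0,0,1]],1)*1000
    s=(abs(L[...,0])<70)&(abs(L[...,1])<50)&(L[...,2]>-35)&(p.sum(-1)<230)
    ys=np.argwhere(s)
    for v in range(255,282):
        print(v,[(u,*L[v,u].astype(int)) for u in range(360,424,3) if s[v,u]])
```

```text
255 [(372, np.int64(-66), np.int64(-6), np.int64(117)), (375, np.int64(-58), np.int64(-3), np.int64(116)), (378, np.int64(-50), np.int64(-1), np.int64(115)), (381, np.int64(-42), np.int64(2), np.int64(112)), (384, np.int64(-35), np.int64(-13), np.int64(134)), (387, np.int64(-28), np.int64(-25), np.int64(151)), (390, np.int64(-21), np.int64(-29), np.int64(158)), (393, np.int64(-14), np.int64(-34), np.int64(165)), (396, np.int64(-7), np.int64(-35), np.int64(169)), (399, np.int64(0), np.int64(-35), np.int64(170)), (402, np.int64(7), np.int64(-34), np.int64(172)), (405, np.int64(14), np.int64(-31), np.int64(169)), (408, np.int64(22), np.int64(-27), np.int64(166)), (411, np.int64(30), np.int64(-16), np.int64(155))]
256 [(372, np.int64(-65), np.int64(-12), np.int64(121)), (375, np.int64(-58), np.int64(-6), np.int64(115)), (378, np.int64(-50), np.int64(-2), np.int64(112)), (381, np.int64(-42), np.int64(-5), np.int64(118)), (384, np.int64(-35), np.int64(-16), np.int64(134)), (387, np.int64(-28), np.int64(-26), np.int64(148)), (390, np.int64(-20), np.int64(-31), np.int64(156)), (393, np.int64
[... 8916 characters left out ...]
int64(-16), np.int64(90)), (405, np.int64(24), np.int64(-13), np.int64(89)), (408, np.int64(32), np.int64(-9), np.int64(86)), (411, np.int64(41), np.int64(0), np.int64(76)), (414, np.int64(50), np.int64(7), np.int64(67))]
270 [(375, np.int64(-53), np.int64(-11), np.int64(61)), (405, np.int64(24), np.int64(-14), np.int64(86)), (408, np.int64(32), np.int64(-15), np.int64(89)), (411, np.int64(41), np.int64(-4), np.int64(76))]
271 [(375, np.int64(-52), np.int64(-11), np.int64(56)), (405, np.int64(25), np.int64(-16), np.int64(84)), (408, np.int64(32), np.int64(-16), np.int64(86))]
272 [(405, np.int64(25), np.int64(-16), np.int64(80))]
273 []
274 []
275 []
276 []
277 []
278 []
279 []
280 []
281 []
```

Run:
```python
from h import *
n="scene"
D=np.load("b_scene.npz")["d"];A=np.load("a_scene.npz")["d"]; 
vv,uu=np.mgrid[0:400,0:640]; K,o,a=cal(n); M=R.from_euler('xyz',a).as_matrix()
for tag,c in (("b",[.567,-.359,.1126]),("c",[.5577,-.3511,.1015]),("d",[.5678,-.3611,.072])):
    D=np.load(f"{tag}_scene.npz")["d"]
    X=np.stack([uu,vv,np.ones_like(uu)],-1)@np.linalg.inv(K).T@M.T*D[...,None]+o
    tx=np.array([.7625,-.647,0]); ty=np.array([.647,.7625,0])
    L=(X-np.array(c))@np.stack([tx,ty,[0,0,1]],1)*1000
    s=(D>0)&(A-D>.02)&(abs(L[...,0])<70)&(abs(L[...,1])<40)&(L[...,2]<50)
    print(tag,s.sum())
    for v,u in np.argwhere(s)[-14:]: print(v,u,L[v,u].astype(int).tolist())
```

```text
b 31
275 375 [-51, -4, 28]
275 376 [-48, -10, 36]
275 377 [-45, -10, 38]
276 373 [-56, -4, 22]
276 374 [-53, -3, 20]
276 375 [-50, -9, 30]
276 376 [-47, -10, 32]
276 377 [-45, -10, 33]
277 375 [-50, -11, 28]
277 376 [-47, -7, 23]
277 377 [-44, -9, 27]
278 375 [-49, -5, 15]
278 376 [-47, -7, 18]
278 377 [-44, -9, 23]
c 23
276 390 [2, -6, 47]
277 384 [-13, -5, 38]
277 385 [-10, -10, 45]
277 387 [-5, -11, 48]
277 388 [-2, -9, 46]
277 389 [0, -4, 40]
277 391 [5, -9, 49]
278 384 [-13, -6, 35]
278 385 [-10, -4, 33]
278 386 [-7, -5, 35]
278 387 [-5, -10, 43]
278 388 [-2, -10, 43]
279 384 [-12, -7, 30]
279 385 [-9, -4, 27]
d 0
```

Run:
```python
from h import *
go((565.5,-359.5,95,-40.3),(565.5,-359.5,58,-40.3))
```

```text
t 6.00 tcp [ 567.8 -361.1   72. ] rpy(deg) [179.9  -0.9 -40.4] F [ 0.2 -0.7  8.5] w -0.3 q [-0.72  0.43  1.69 -0.    1.   -0.01]
(565.5, -359.5, 95, -40.3) -> [ -2.4   0.3 -23. ] turn -0.1
(565.5, -359.5, 58, -40.3) -> [-3.   0.3 14. ] turn -0.1
```

>>> servo_tool(
  series=[
    [[-2, 0, -25], 0, 0],
    [[-2, 0, -25], 0, 0.8],
    [[-2, 0, -25], 0, 0.8],
    [[-2, 0, -25], 0, 0.8],
    [[-2, 0, 0], 0, 0.8],
    [[-2, 0, 14], 0, 0.8],
    [[-2, 0, 14], 0, 0.8],
    [[-2, 0, 14], 0, 0.8],
  ],
  newtons=40,
)

```text
clock: 6.8
tcp_pos: [0.5659, -0.3595, 0.0567]
orientation: [3.14, -0.013, -0.705]
wrist_force: [-0.1, 0.4, 0.1]
width: 0.0683
```

>>> servo_tool(
  series=[
    [[0, 0, 0], 0, 0],
    [[0, 0, 0], 0, 0],
    [[0, 0, 0], 0, 0],
    [[0, 0, 0], 0, 0],
    [[0, 0, 0], 0, 0],
    [[0, 0, 0], 0, 0],
    [[0, 0, 0], 0, 0],
  ],
)

```text
clock: 7.5
tcp_pos: [0.5663, -0.3598, 0.0575]
orientation: [3.14, -0.014, -0.705]
wrist_force: [0.3, 0.7, 3.4]
width: 0.0084
```

Run:
```python
from h import *
st()
```

```text
t 7.50 tcp [ 566.3 -359.8   57.5] rpy(deg) [179.9  -0.8 -40.4] F [0.3 0.7 3.4] w 8.4 q [-0.72  0.44  1.7  -0.    0.98 -0.01]
```

>>> servo_tool(
  series=[
    [[0, 0, 0], 0, 0],
    [[0, 0, 0], 0, 0],
    [[0, 0, 0], 0, 0],
  ],
)

```text
clock: 7.8
tcp_pos: [0.5662, -0.3598, 0.0575]
orientation: [3.14, -0.014, -0.705]
wrist_force: [0.3, -0.1, 1.5]
width: 0.0084
```

>>> servo_tool(
  series=[
    [[0, 0, 0], 0, 0],
    [[0, 0, 0], 0, 0],
    [[-1, 0, -3], 0, 0],
    [[-2.5, 0, -7.5], 0, 0],
    [[-2.5, 0, -7.5], 0, 0],
  ],
  newtons=80,
)

```text
clock: 8.3
tcp_pos: [0.5651, -0.3588, 0.0625]
orientation: [3.14, -0.019, -0.706]
wrist_force: [6.2, -5.5, -10.6]
width: 0.0067
```

>>> servo_tool(
  series=[
    [[-1.5, 0, -5], 0, 0],
    [[-2.5, 0, -9], 0, 0],
    [[-2.5, 0, -9], 0, 0],
  ],
)

```text
clock: 8.6
tcp_pos: [0.5637, -0.3577, 0.0683]
orientation: [3.141, -0.024, -0.706]
wrist_force: [7.3, -4.7, -11.0]
width: 0.0062
```

Run:
```python
from h import *
st()
grab("e")
p=np.load("e_scene.npz")["p"][:,:,::-1]
q=np.load("e_top.npz")["p"][:,:,::-1]
cv2.imwrite("pics/e2.png",np.hstack([cv2.resize(p[200:300,330:430],None,fx=4,fy=4,interpolation=cv2.INTER_CUBIC),cv2.resize(q[150:250,400:500],None,fx=4,fy=4,interpolation=cv2.INTER_CUBIC)]))
```

```text
t 8.60 tcp [ 563.7 -357.7   68.3] rpy(deg) [180.   -1.4 -40.5] F [  7.3  -4.7 -11. ] w 6.2 q [-0.72  0.42  1.71 -0.    0.99 -0.01]
```

View pics/e2.png

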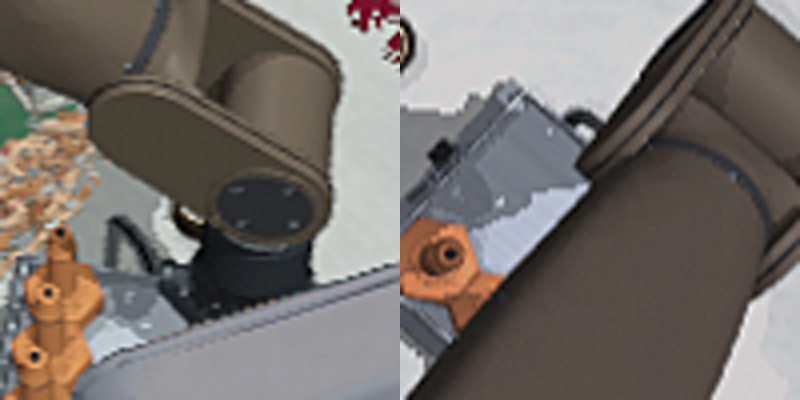

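>>> servo_tool(
  series=[
    [[0, 0, 0], 0, 0.35],
    [[0, 0, 0], 0, 0.35],
    [[0, 0, 0], 0, 0.35],
    [[0, 0, 10], 0, 0.35],
    [[0, 0, 10], 0, 0.35],
    [[0, 0, 10], 0, 0],
    [[0, 0, 10], 0, 0],
    [[0, 0, 10], 0, 0],
    [[0, 0, 10], 0, 0],
  ],
  newtons=100,
)

```text
clock: 9.6
tcp_pos: [0.5639, -0.3578, 0.0583]
orientation: [3.141, -0.024, -0.706]
wrist_force: [0.3, 0.2, -0.9]
width: 0.0071
```

>>> servo_tool(
  series=[
    [[0, 0, 0], 0, 0],
    [[0, 0, 0], 0, 0],
  ],
)

```text
clock: 9.8
tcp_pos: [0.5639, -0.3578, 0.0583]
orientation: [3.141, -0.024, -0.706]
wrist_force: [0.2, -0.0, -1.4]
width: 0.0071
```

>>> servo_tool(
  series=[
    [[-1.5, 0, -5], 0, 0],
    [[-3.5, 0, -10], 0, 0],
    [[-6, 0, -15], 0, 0],
    [[-8, 0, -19], 0, 0],
    [[-10.5, 0, -24], 0, 0],
    [[-13, 0, -28.5], 0, 0],
    [[-15.5, 0, -33], 0, 0],
    [[-15.5, 0, -33], 0, 0],
    [[-15.5, 0, -33], 0, 0],
  ],
)

```text
clock: 10.7
tcp_pos: [0.553, -0.3486, 0.0902]
orientation: [3.141, -0.03, -0.706]
wrist_force: [6.3, -5.1, -8.1]
width: 0.0064
```

Run:
```python
from h import *
st()
grab("f")
p=np.load("f_scene.npz")["p"][:,:,::-1]
q=np.load("f_top.npz")["p"][:,:,::-1]
cv2.imwrite("pics/f2.png",np.hstack([cv2.resize(p[200:300,330:430],None,fx=4,fy=4,interpolation=cv2.INTER_CUBIC),cv2.resize(q[150:250,370:470],None,fx=4,fy=4,interpolation=cv2.INTER_CUBIC)]))
```

```text
t 10.70 tcp [ 553.  -348.6   90.2] rpy(deg) [180.   -1.7 -40.5] F [ 6.3 -5.1 -8.1] w 6.4 q [-0.72  0.36  1.75 -0.    1.   -0.01]
```

View pics/f2.png

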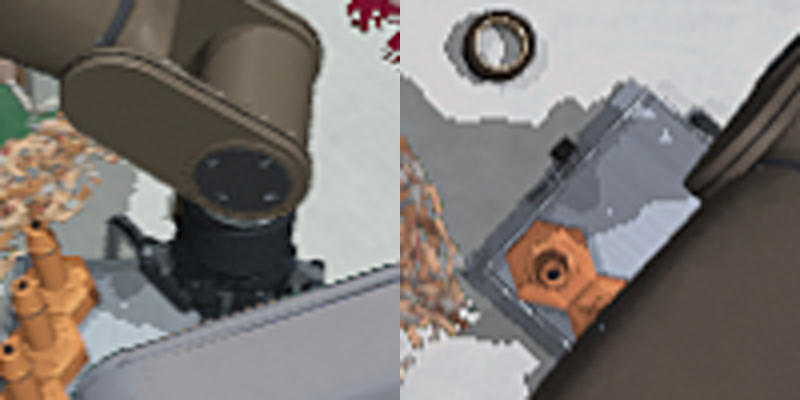

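The tray is rising: the stems now lean, and the rear corner has moved in the top view. Next I'll take it to about 28° and then measure.

>>> servo_tool(
  series=[
    [[-4, 0, -6.5], 0, 0],
    [[-8.8, 0, -13.2], 0, 0],
    [[-13.5, 0, -19.5], 0, 0],
    [[-18.6, 0, -25.7], 0, 0],
    [[-22, 0, -29], 0, 0],
    [[-25, 0, -32.5], 0, 0],
    [[-25, 0, -32.5], 0, 0],
    [[-25, 0, -32.5], 0, 0],
  ],
)

```text
clock: 11.6
tcp_pos: [0.5356, -0.3338, 0.1223]
orientation: [3.141, -0.04, -0.707]
wrist_force: [7.8, -5.5, -7.1]
width: 0.0065
```

Run:
```python
from h import *
st()
grab("g")
p=np.load("g_scene.npz")["p"][:,:,::-1]
q=np.load("g_top.npz")["p"][:,:,::-1]
cv2.imwrite("pics/g2.png",np.hstack([cv2.resize(p[230:330,310:410],None,fx=4,fy=4,interpolation=cv2.INTER_CUBIC),cv2.resize(q[150:250,370:470],None,fx=4,fy=4,interpolation=cv2.INTER_CUBIC)]))
```

```text
t 11.60 tcp [ 535.6 -333.8  122.3] rpy(deg) [180.   -2.3 -40.5] F [ 7.8 -5.5 -7.1] w 6.5 q [-0.72  0.27  1.79  0.    1.03 -0.01]
```

View pics/g2.png

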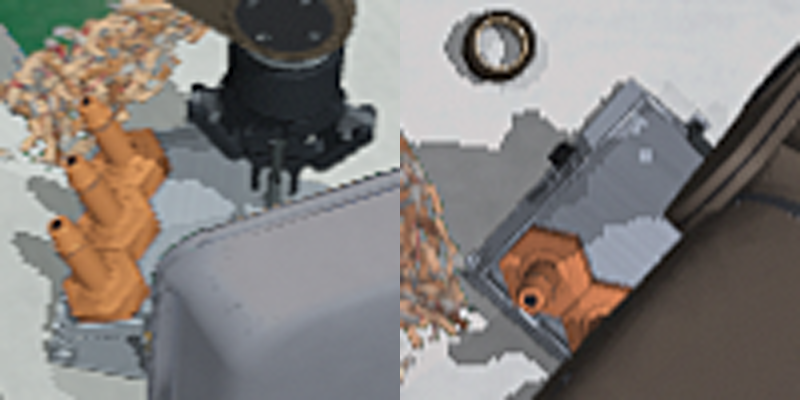

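```bash
cat >> h.py <<'E'
TX=np.array([.7625,-.647,0]);TY=np.array([.647,.7625,0]);HG=np.array([.4336,-.2464,.021])
def tilt(tag):
    # plane fit of tray floor, points given in tray frame (s along tx horizontally, t along ty)
    for n in("top","scene"):
        f=np.load(f"{tag}_{n}.npz");D=f["d"];p=f["p"].astype(int)
        vv,uu=np.mgrid[0:400,0:640];K,o,a=cal(n);M=R.from_euler('xyz',a).as_matrix()
        X=np.stack([uu,vv,np.ones_like(uu)],-1)@np.linalg.inv(K).T@M.T*D[...,None]+o
        s=(X-HG)@TX;t=(X-HG)@TY;h=X[...,2]
        grey=(p.max(-1)-p.min(-1)<45)&(p.sum(-1)>200)
        for ang in np.radians([25,30]):
            # unused guess loop
            pass
        m=(D>0)&grey&(s>.075)&(s<.135)&(abs(t)<.07)&(h>.03)&(h<.12)
        A=np.c_[s[m],t[m],np.ones(m.sum())];b=h[m]
        for _ in range(6):
            if len(b)<10: break
            c=np.linalg.lstsq(A,b,rcond=None)[0];r=b-A@c;k=abs(r)<max(2.0*np.median(abs(r)),.002);A,b=A[k],b[k]
        if len(b)>=10: print(n,"floor pts",len(b),"tilt",round(np.degrees(np.arctan(c[0])),2),"cross",round(np.degrees(np.arctan(c[1])),2),"rms mm",round(1000*np.std(b-A@c),2),"h at s=0.1:",round(c[0]*.1+c[2],4))
E
python3 - <<'E'
from h import *
P,e=tri(z(4,370,150,130,299),z(4,310,230,88,100)); print(P,e,"s",(P-HG)@TX,"t",(P-HG)@TY,"z",P[2]-HG[2]-.0025)
print(tri(z(4,370,150,130,299),z(4,310,230,88,100)))
tilt("g")
E
```

```text
[ 0.46136383 -0.19681624  0.1245742 ] 0.00046846059047205544 s -0.010910778508323336 t 0.055770816098163326 z 0.10107420303704008
(array([ 0.46136383, -0.19681624,  0.1245742 ]), np.float64(0.00046846059047205544))
top floor pts 253 tilt 25.61 cross 0.4 rms mm 1.13 h at s=0.1: 0.0758
scene floor pts 177 tilt 26.18 cross -0.28 rms mm 1.08 h at s=0.1: 0.0746
```

>>> servo_tool(
  series=[
    [[-4.5, 0, -5], 0, 0],
    [[-9, 0, -10], 0, 0],
    [[-9, 0, -10], 0, 0],
    [[-9, 0, -10], 0, 0],
  ],
)

```text
clock: 12.1
tcp_pos: [0.5295, -0.3286, 0.1306]
orientation: [-3.142, -0.045, -0.707]
wrist_force: [5.3, -3.5, -9.3]
width: 0.0068
```

Run:
```python
from h import *
st()
grab("i"); tilt("i")
p=np.load("i_scene.npz")["p"][:,:,::-1]
q=np.load("i_top.npz")["p"][:,:,::-1]
cv2.imwrite("pics/i2.png",np.hstack([cv2.resize(p[230:330,310:410],None,fx=4,fy=4,interpolation=cv2.INTER_CUBIC),cv2.resize(q[150:250,370:470],None,fx=4,fy=4,interpolation=cv2.INTER_CUBIC)]))
```

```text
t 12.10 tcp [ 529.5 -328.6  130.6] rpy(deg) [-180.    -2.6  -40.5] F [ 5.3 -3.5 -9.3] w 6.8 q [-0.72  0.24  1.81  0.    1.04 -0.01]
top floor pts 267 tilt 30.25 cross -2.05 rms mm 1.19 h at s=0.1: 0.0855
scene floor pts 180 tilt 30.76 cross 0.16 rms mm 1.06 h at s=0.1: 0.083
```

View pics/i2.png

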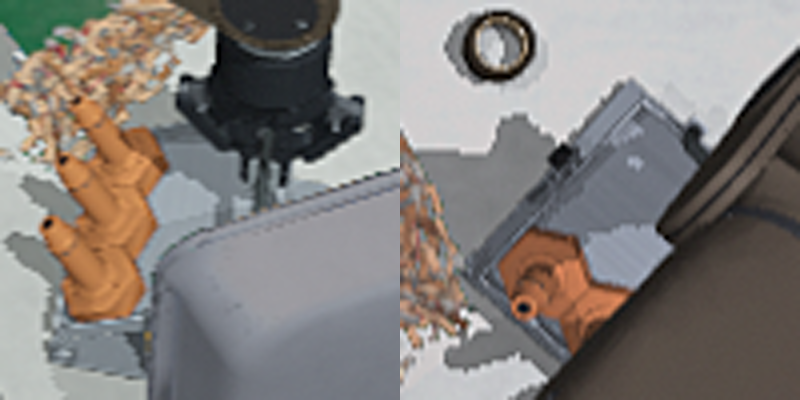

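>>> servo_tool(
  series=[
    [[0, 0, 0], 0, 0.4],
    [[0, 0, 0], 0, 0.4],
    [[0, 0, 0], 0, 0.4],
    [[0, 0, -40], 0, 0.4],
    [[0, 0, -80], 0, 0.4],
    [[0, 0, -110], 0, 0.4],
    [[40, -40, -120], 0, 0.4],
    [[40, -40, -120], 0, 0.4],
  ],
)

```text
clock: 13.0
tcp_pos: [0.5851, -0.3207, 0.2559]
orientation: [-3.14, -0.051, -0.706]
wrist_force: [1.2, -0.1, -0.2]
width: 0.0342
```

Run:
```python
from h import *
print(tri(z(4,370,150,125,308),z(4,310,230,76,102)))
st()
grab("j"); tilt("j")
p=np.load("j_scene.npz")["p"][:,:,::-1]
q=np.load("j_top.npz")["p"][:,:,::-1]
cv2.imwrite("pics/j2.png",np.hstack([cv2.resize(p[230:330,310:410],None,fx=4,fy=4,interpolation=cv2.INTER_CUBIC),cv2.resize(q[150:250,370:470],None,fx=4,fy=4,interpolation=cv2.INTER_CUBIC)]))
```

```text
(array([ 0.45437542, -0.19341162,  0.12314501]), np.float64(0.0029320961495470166))
t 13.00 tcp [ 585.1 -320.7  255.9] rpy(deg) [-179.9   -2.9  -40.4] F [ 1.2 -0.1 -0.2] w 34.2 q [-0.65  0.22  1.6  -0.    1.27  0.05]
top floor pts 166 tilt 30.74 cross 0.5 rms mm 1.08 h at s=0.1: 0.0841
scene floor pts 247 tilt 30.14 cross -0.0 rms mm 1.16 h at s=0.1: 0.0831
```

View pics/j2.png

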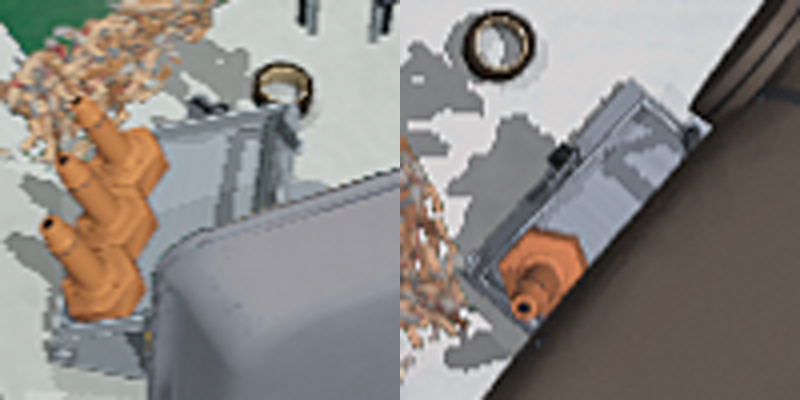

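Run:
```python
from h import *
s=st(); M=R.from_euler('xyz',s["orientation"]).as_matrix(); t=s["tcp_pos"]
for off in(-.024,.024):
  for zz in (-.03,-.02,-.01,0,.01,.017): print(off,zz,proj("scene",t+M@[off,0,zz]))
p=np.load("j_scene.npz")["p"][:,:,::-1]
cv2.imwrite("pics/j3.png",cv2.resize(p[190:260,360:430],None,fx=8,fy=8,interpolation=cv2.INTER_CUBIC))
```

```text
t 13.10 tcp [ 582.6 -320.3  252.8] rpy(deg) [180.   -2.6 -40.4] F [ 0.2  0.5 -1.5] w 34.2 q [-0.65  0.22  1.61 -0.    1.27  0.05]
-0.024 -0.03 [386.1 231. ]
-0.024 -0.02 [385.9 233.5]
-0.024 -0.01 [385.6 235.9]
-0.024 0 [385.4 238.4]
-0.024 0.01 [385.2 240.8]
-0.024 0.017 [385.1 242.5]
0.024 -0.03 [404.6 233.1]
0.024 -0.02 [404.3 235.6]
0.024 -0.01 [404.  238.1]
0.024 0 [403.6 240.5]
0.024 0.01 [403.3 242.9]
0.024 0.017 [403.1 244.6]
```

View pics/j3.png

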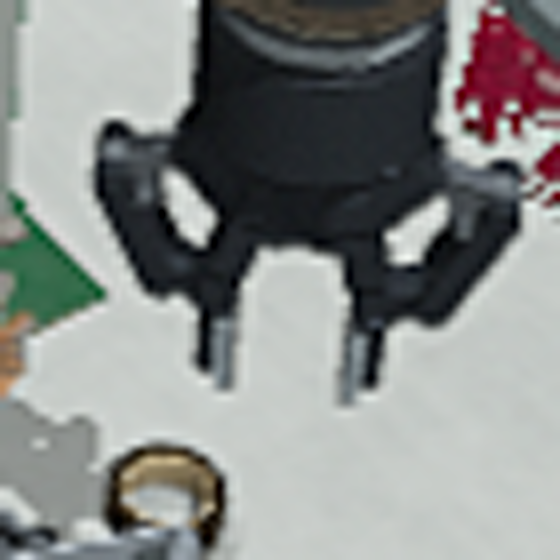

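Run:
```python
from h import *
go((505,-200,250,-10),(455,0,250,25),(410,200,230,60),(468,314.8,150,90))
```

```text
t 13.10 tcp [ 582.6 -320.3  252.8] rpy(deg) [180.   -2.6 -40.4] F [ 0.2  0.5 -1.5] w 34.2 q [-0.65  0.22  1.61 -0.    1.27  0.05]
(505, -200, 250, -10) -> [-137.1  -41.3   -3.5] turn -30.4
(455, 0, 250, 25) -> [-304.6 -161.1  -11.1] turn -65.4
(410, 200, 230, 60) -> [-469.3 -284.2    1.5] turn -100.4
(468, 314.8, 150, 90) -> [-503.1 -409.3   80. ] turn -130.4
```

>>> servo_tool(
  series=[
    [[-137, -41, -4], -30, 0.8],
    [[-137, -41, -4], -30, 0.8],
    [[-137, -41, -4], -30, 0.8],
    [[-305, -161, -11], -65, 0.8],
    [[-305, -161, -11], -65, 0.8],
    [[-305, -161, -11], -65, 0.8],
    [[-305, -161, -11], -65, 0.8],
    [[-469, -284, 0], -100, 0.8],
    [[-469, -284, 0], -100, 0.8],
    [[-469, -284, 0], -100, 0.8],
  ],
)

```text
clock: 14.1
tcp_pos: [0.4215, 0.1406, 0.2359]
orientation: [3.097, -0.002, 0.798]
wrist_force: [0.9, 0.6, 0.8]
width: 0.0679
```

Run:
```python
from h import *
go((410,200,240,60),(468,314.8,150,90),(468,314.8,120,90))
```

```text
t 14.10 tcp [421.5 140.6 235.9] rpy(deg) [ 1.774e+02 -1.000e-01  4.570e+01] F [0.9 0.6 0.8] w 67.9 q [ 0.11 -0.27  2.12 -0.04  1.26 -0.68]
(410, 200, 240, 60) -> [ 34.6 -49.5  -6.3] turn -14.3
(468, 314.8, 150, 90) -> [157.1 -92.   82.1] turn -44.3
(468, 314.8, 120, 90) -> [157.  -93.4 112.1] turn -44.3
```

>>> servo_tool(
  series=[
    [[35, -50, -4], -14, 0.8],
    [[35, -50, -4], -25, 0.8],
    [[157, -93, 60], -44, 0.8],
    [[157, -93, 60], -44, 0.8],
    [[157, -93, 90], -44, 0.8],
    [[157, -93, 105], -44, 0.8],
    [[157, -93, 105], -44, 0.8],
    [[157, -93, 105], -44, 0.8],
  ],
)

```text
clock: 14.9
tcp_pos: [0.4671, 0.3137, 0.1264]
orientation: [3.111, 0.031, 1.565]
wrist_force: [0.3, -0.4, 0.3]
width: 0.0684
```

Run:
```python
from h import *
grab("k")
go((468,314.8,128,90),(468,314.8,33,90))
p=np.load("k_scene.npz")["p"][:,:,::-1]
q=np.load("k_top.npz")["p"][:,:,::-1]
cv2.imwrite("pics/k2.png",np.hstack([cv2.resize(p[110:210,220:320],None,fx=4,fy=4,interpolation=cv2.INTER_CUBIC),cv2.resize(q[170:270,170:270],None,fx=4,fy=4,interpolation=cv2.INTER_CUBIC)]))
```

```text
t 15.00 tcp [468.6 314.2 129. ] rpy(deg) [177.9   1.7  89.6] F [ 0.  -0.4  0.4] w 68.6 q [ 0.43  0.14  1.94 -0.05  1.04 -1.11]
(468, 314.8, 128, 90) -> [ 0.6 -0.7  1. ] turn -0.4
(468, 314.8, 33, 90) -> [ 3.4 -4.1 95.8] turn -0.4
```

View pics/k2.png

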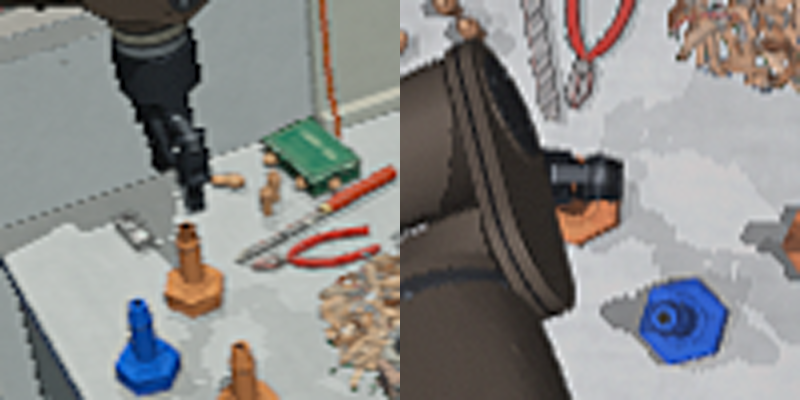

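>>> servo_tool(
  series=[
    [[1, -1, 30], 0, 0.8],
    [[2, -3, 70], 0, 0.8],
    [[3, -4, 96], 0, 0.8],
    [[3, -4, 96], 0, 0.8],
    [[3, -4, 96], 0, 0],
    [[3, -4, 96], 0, 0],
    [[3, -4, 96], 0, 0],
    [[3, -4, 96], 0, 0],
    [[3, -4, 96], 0, 0],
  ],
  newtons=40,
)

```text
clock: 15.9
tcp_pos: [0.4701, 0.3157, 0.0359]
orientation: [3.101, 0.026, 1.564]
wrist_force: [-1.5, -0.8, 5.6]
width: 0.0231
```

Run:
```python
from h import *
grab("l")
go((468,314.8,128,90))
p=np.load("l_scene.npz")["p"][:,:,::-1]
cv2.imwrite("pics/l2.png",cv2.resize(p[150:220,230:310],None,fx=8,fy=8,interpolation=cv2.INTER_CUBIC))
```

```text
t 16.00 tcp [470.1 315.7  36. ] rpy(deg) [177.7   1.5  89.6] F [-1.2  1.1  5.7] w 23.2 q [ 0.43  0.28  1.98 -0.05  0.86 -1.1 ]
(468, 314.8, 128, 90) -> [ -3.3   1.7 -92. ] turn -0.4
```

View pics/l2.png

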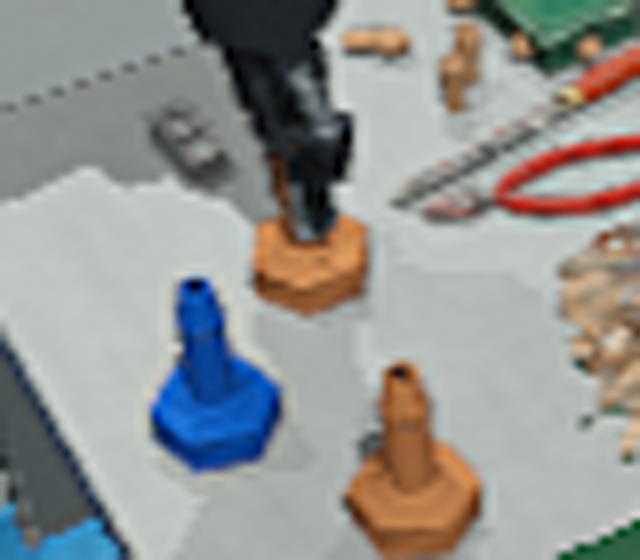

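The fingertips are resting on the collar (about 6 N upward), so I'll loosen, rise a little and grip again.

>>> servo_tool(
  series=[
    [[0, 0, 0], 0, 0.5],
    [[0, 0, -6], 0, 0.5],
    [[-1, 1, -8], 0, 0.5],
    [[-1, 1, -8], 0, 0],
    [[-1, 1, -8], 0, 0],
    [[-1, 1, -8], 0, 0],
    [[-1, 1, -8], 0, 0],
  ],
  newtons=40,
)

```text
clock: 16.7
tcp_pos: [0.4711, 0.3151, 0.0445]
orientation: [3.101, 0.026, 1.564]
wrist_force: [-1.5, -0.6, 5.1]
width: 0.0227
```

Run:
```python
from h import *
go((468,314.8,128,90))
```

```text
t 16.70 tcp [471.1 315.1  44.5] rpy(deg) [177.6   1.5  89.6] F [-1.5 -0.6  5.1] w 22.7 q [ 0.43  0.26  1.97 -0.05  0.88 -1.1 ]
(468, 314.8, 128, 90) -> [ -2.5   0.4 -83.5] turn -0.4
```

Run:
```python
from h import *
grab("m")
p=np.load("m_scene.npz")["p"][:,:,::-1]
cv2.imwrite("pics/m2.png",cv2.resize(p[160:200,245:295],None,fx=12,fy=12,interpolation=cv2.INTER_CUBIC))
for zz in (24,27,32,36,40,44,50,60,76): print(zz,[ (proj("scene",[.468-dx,.3148,zz/1000])-[245,160])*12 for dx in (0,.012)])
```

```text
24 [array([279.6, 237.6]), array([246. , 249.6])]
27 [array([279.6, 230.4]), array([246. , 242.4])]
32 [array([277.2, 219.6]), array([243.6, 231.6])]
36 [array([276., 210.]), array([242.4, 222. ])]
40 [array([274.8, 200.4]), array([241.2, 212.4])]
44 [array([273.6, 192. ]), array([240., 204.])]
50 [array([271.2, 177.6]), array([237.6, 189.6])]
60 [array([268.8, 154.8]), array([234. , 166.8])]
76 [array([264. , 116.4]), array([229.2, 128.4])]
```

View pics/m2.png

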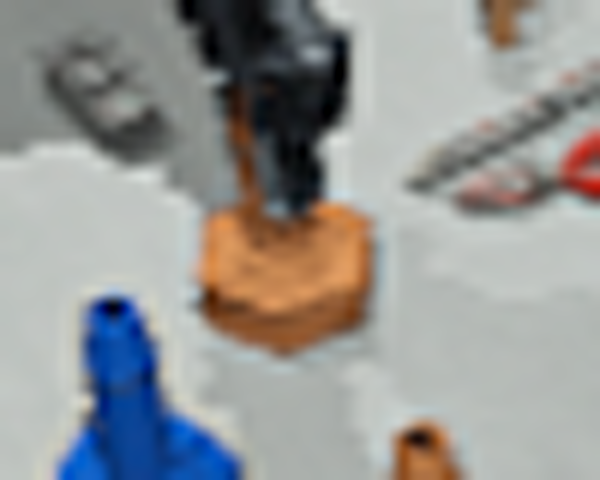

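Run:
```python
from h import *
for y in (-.012,-.02,-.027):
  for zz in (26,32,38,44,50,56): print(y,zz,(proj("scene",[.4711,.3151+y,zz/1000])-[245,160])*12)
d=np.load("m_scene.npz")["d"]
for u,v in ((268,174),(268,176),(269,176),(269,177),(269,178)):
    X=depthpt("m","scene",u,v); print(u,v,np.round(X*1000))
```

```text
-0.012 26 [302.4 250.8]
-0.012 32 [300.  236.4]
-0.012 38 [298.8 223.2]
-0.012 44 [296.4 208.8]
-0.012 50 [295.2 195.6]
-0.012 56 [292.8 181.2]
-0.02 26 [312.  265.2]
-0.02 32 [310.8 250.8]
-0.02 38 [308.4 237.6]
-0.02 44 [307.2 223.2]
-0.02 50 [304.8 208.8]
-0.02 56 [303.6 195.6]
-0.027 26 [321.6 277.2]
-0.027 32 [319.2 264. ]
-0.027 38 [318.  249.6]
-0.027 44 [315.6 236.4]
-0.027 50 [314.4 222. ]
-0.027 56 [312.  207.6]
268 174 [463. 293.  73.]
268 176 [462. 295.  61.]
269 176 [466. 296.  59.]
269 177 [467. 298.  52.]
269 178 [470. 310.  36.]
```

>>> servo_tool(
  series=[
    [[0, 0, 0], 0, 0.5],
    [[0, 0, 0], 0, 0.5],
    [[0, 0, 8], 0, 0.5],
    [[0, 0, 14], 0, 0.5],
    [[0, 0, 14], 0, 0.5],
    [[0, 0, 14], 0, 0],
    [[0, 0, 14], 0, 0],
    [[0, 0, 14], 0, 0],
    [[0, 0, 14], 0, 0],
  ],
  newtons=30,
)

```text
clock: 17.7
tcp_pos: [0.4717, 0.315, 0.0307]
orientation: [3.1, 0.025, 1.564]
wrist_force: [0.0, 1.1, -2.2]
width: 0.0233
```

Run:
```python
from h import *
st();grab("n")
p=np.load("n_scene.npz")["p"][:,:,::-1]
cv2.imwrite("pics/n2.png",cv2.resize(p[160:200,245:295],None,fx=12,fy=12,interpolation=cv2.INTER_CUBIC))
```

```text
t 17.70 tcp [471.7 315.   30.7] rpy(deg) [177.6   1.4  89.6] F [ 0.   1.1 -2.2] w 23.3 q [ 0.43  0.29  1.98 -0.05  0.85 -1.1 ]
```

View pics/n2.png

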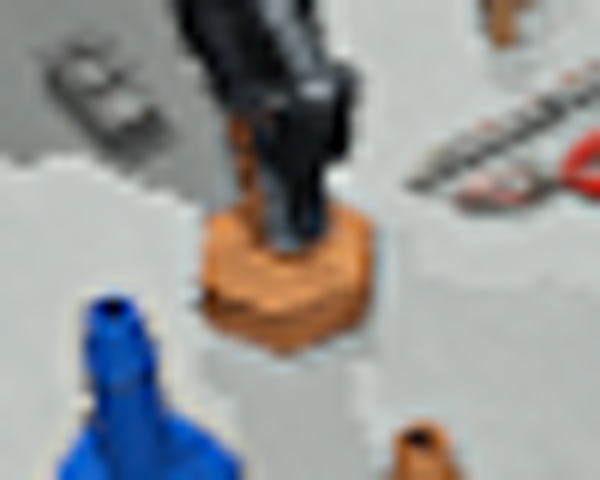

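Run:
```python
from h import *
p=np.load("a_top.npz")["p"].astype(int).sum(-1)
for u in (160,165,170,178,186,194):
    c=p[262:282,u]; k=np.argmin(np.diff(c)); print(u,c[k-2:k+4],262+k+.5, np.round(onz("top",(u,262+k+.5),0),4))
p=np.load("a_scene.npz")["p"][:,:,::-1]
cv2.imwrite("pics/o2.png",cv2.resize(p[160:230,210:280],None,fx=7,fy=7,interpolation=cv2.INTER_CUBIC))
go((468,315,110,90),(350,400,110,90),(292,405,90,90),(292,405,40,90))
```

```text
160 [519 532 359  99 125 138] 271.5 [0.3195 0.4629 0.    ]
165 [517 538 368  98 194 181] 271.5 [0.32   0.4488 0.    ]
170 [512 531 361 122 144 140] 271.5 [0.3204 0.4347 0.    ]
178 [511 519 440 310 255 268] 271.5 [0.321  0.4122 0.    ]
186 [513 529 403 256 241 192] 272.5 [0.3189 0.3895 0.    ]
194 [506 508 420 330 345 345] 272.5 [0.3195 0.367  0.    ]
t 17.80 tcp [471.7 314.9  30.6] rpy(deg) [177.6   1.5  89.6] F [-0.2  0.8 -0.6] w 23.3 q [ 0.43  0.29  1.98 -0.05  0.85 -1.1 ]
(468, 315, 110, 90) -> [ -2.   -0.4 -79.4] turn -0.4
(350, 400, 110, 90) -> [  82.2 -118.8  -86.5] turn -0.4
(292, 405, 90, 90) -> [  87.3 -177.6  -69. ] turn -0.4
(292, 405, 40, 90) -> [  88.6 -179.7  -19.1] turn -0.4
```

View pics/o2.png

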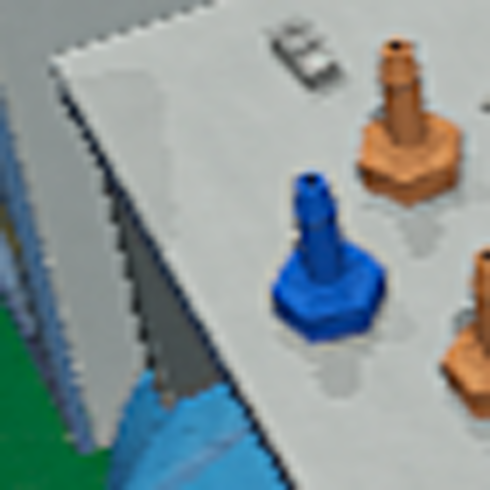

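>>> servo_tool(
  series=[
    [[-2, 0, -35], 0, 0],
    [[-2, 0, -75], 0, 0],
    [[82, -119, -86], 0, 0],
    [[82, -119, -86], 0, 0],
    [[82, -119, -86], 0, 0],
    [[87, -178, -69], 0, 0],
    [[88, -180, -35], 0, 0],
    [[88, -180, -22], 0, 0],
    [[88, -180, -22], 0, 0],
  ],
  newtons=50,
)

```text
clock: 18.7
tcp_pos: [0.29, 0.4024, 0.0401]
orientation: [3.105, 0.031, 1.565]
wrist_force: [0.2, -0.4, -3.0]
width: 0.0228
```

Run:
```python
from h import *
grab("p")
go((291,405,36,90),(291,405,30,90))
p=np.load("p_scene.npz")["p"][:,:,::-1]
q=np.load("p_top.npz")["p"][:,:,::-1]
cv2.imwrite("pics/p2.png",np.hstack([cv2.resize(p[140:240,190:290],None,fx=4,fy=4,interpolation=cv2.INTER_CUBIC),cv2.resize(q[220:320,140:240],None,fx=4,fy=4,interpolation=cv2.INTER_CUBIC)]))
```

```text
t 18.80 tcp [293.2 404.7  43.6] rpy(deg) [177.6   1.4  89.5] F [ 0.6 -0.5 -3.5] w 23.0 q [ 0.77  0.14  2.13 -0.06  0.87 -0.76]
(291, 405, 36, 90) -> [ 0.4 -2.5  7.5] turn -0.5
(291, 405, 30, 90) -> [ 0.6 -2.8 13.5] turn -0.5
```

View pics/p2.png

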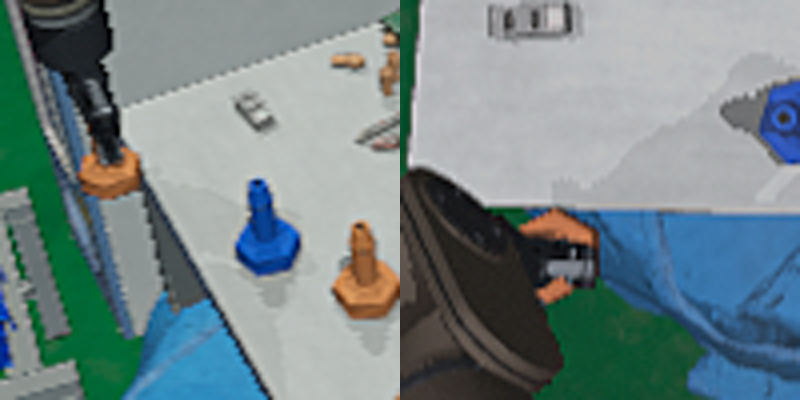

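Run:
```python
from h import *
go((295,405,33,89.5),(286.4,405,26,89.5),(278.7,405,19.3,89.5),(275,405,15.5,89.5),(271.5,405,11,89.5))
```

```text
t 18.80 tcp [293.2 404.7  43.6] rpy(deg) [177.6   1.4  89.5] F [ 0.6 -0.5 -3.5] w 23.0 q [ 0.77  0.14  2.13 -0.06  0.87 -0.76]
(295, 405, 33, 89.5) -> [ 0.5  1.3 10.6] turn 0.0
(286.4, 405, 26, 89.5) -> [ 0.6 -7.5 17.3] turn 0.0
(278.7, 405, 19.3, 89.5) -> [  0.7 -15.5  23.6] turn 0.0
(275, 405, 15.5, 89.5) -> [  0.8 -19.4  27.3] turn 0.0
(271.5, 405, 11, 89.5) -> [  0.9 -23.1  31.6] turn 0.0
```

>>> servo_tool(
  series=[
    [[0.5, 1.3, 7], 0, 0],
    [[0.5, 1.3, 10.6], 0, 0],
    [[0.5, 1.3, 11.5], 0, 0],
    [[0.6, -3, 14.5], 0, 0],
    [[0.6, -7.5, 17.3], 0, 0],
    [[0.6, -7.5, 17.3], 0, 0],
  ],
  newtons=25,
)

```text
clock: 19.4
tcp_pos: [0.2851, 0.4044, 0.0253]
orientation: [3.101, 0.026, 1.563]
wrist_force: [0.8, -1.2, -4.5]
width: 0.0227
```

Run:
```python
from h import *
grab("q");st()
p=np.load("q_scene.npz")["p"][:,:,::-1]
q=np.load("q_top.npz")["p"][:,:,::-1]
cv2.imwrite("pics/q2.png",np.hstack([cv2.resize(p[160:210,190:240],None,fx=8,fy=8,interpolation=cv2.INTER_CUBIC),cv2.resize(q[250:300,150:200],None,fx=8,fy=8,interpolation=cv2.INTER_CUBIC)]))
```

```text
t 19.50 tcp [285.6 404.6  25.5] rpy(deg) [177.6   1.5  89.6] F [ 0.1  0.2 -4.1] w 23.1 q [ 0.78  0.16  2.14 -0.06  0.83 -0.74]
```

View pics/q2.png

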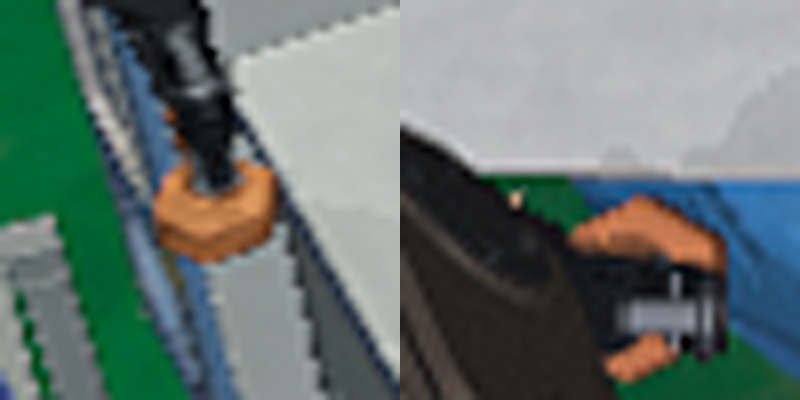

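Run:
```python
from h import *
go((285,405,42,89.5),(300,405,42,89.5),(300,405,31,89.5),(300,405,28,89.5))
```

```text
t 19.50 tcp [285.6 404.6  25.5] rpy(deg) [177.6   1.5  89.6] F [ 0.1  0.2 -4.1] w 23.1 q [ 0.78  0.16  2.14 -0.06  0.83 -0.74]
(285, 405, 42, 89.5) -> [ -0.1   0.  -16.5] turn 0.1
(300, 405, 42, 89.5) -> [  0.1  15.  -15.9] turn 0.1
(300, 405, 31, 89.5) -> [ 0.3 14.6 -4.9] turn 0.1
(300, 405, 28, 89.5) -> [ 0.4 14.4 -1.9] turn 0.1
```

>>> servo_tool(
  series=[
    [[0, 0, -16.5], 0, 0],
    [[0, 0, -16.5], 0, 0],
    [[0, 15, -16], 0, 0],
    [[0, 15, -16], 0, 0],
    [[0, 14.6, -7], 0, 0],
    [[0, 14.5, -4], 0, 0],
    [[0, 14.5, -3], 0, 0],
  ],
)

```text
clock: 20.2
tcp_pos: [0.3, 0.4044, 0.03]
orientation: [3.102, 0.028, 1.563]
wrist_force: [-4.1, -4.8, 13.5]
width: 0.0231
```

>>> servo_tool(
  series=[
    [[0, -4, 2], 0, 0],
    [[0, -8.7, 5], 0, 0],
    [[0, -8.7, 5], 0, 0],
  ],
)

```text
clock: 20.5
tcp_pos: [0.2934, 0.4061, 0.0269]
orientation: [3.097, 0.025, 1.564]
wrist_force: [-0.3, -2.4, 7.4]
width: 0.0226
```

Run:
```python
from h import *
grab("r");st()
p=np.load("r_scene.npz")["p"][:,:,::-1]
q=np.load("r_top.npz")["p"][:,:,::-1]
cv2.imwrite("pics/r2.png",np.hstack([cv2.resize(p[160:210,190:240],None,fx=8,fy=8,interpolation=cv2.INTER_CUBIC),cv2.resize(q[250:300,150:200],None,fx=8,fy=8,interpolation=cv2.INTER_CUBIC)]))
```

```text
t 20.60 tcp [293.5 406.1  26.9] rpy(deg) [177.5   1.4  89.6] F [ 0.4 -0.7  8.9] w 22.9 q [ 0.77  0.17  2.13 -0.07  0.83 -0.75]
```

View pics/r2.png

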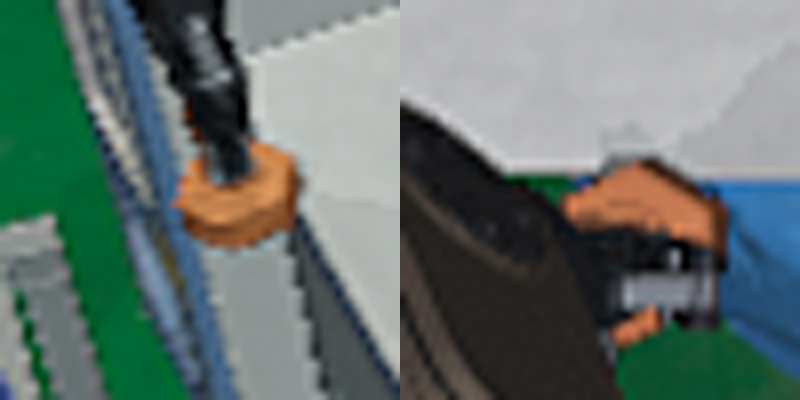

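>>> servo_tool(
  series=[
    [[0, -3, 3], 0, 0],
    [[0, -6.5, 5], 0, 0],
    [[0, -10, 8], 0, 0],
    [[0, -12, 10], 0, 0],
    [[0, -12, 10], 0, 0],
  ],
)

```text
clock: 21.1
tcp_pos: [0.2827, 0.4073, 0.018]
orientation: [3.095, 0.022, 1.564]
wrist_force: [-3.7, 0.2, 8.3]
width: 0.0231
```

Run:
```python
from h import *
grab("s");st()
p=np.load("s_scene.npz")["p"][:,:,::-1]
q=np.load("s_top.npz")["p"][:,:,::-1]
cv2.imwrite("pics/s2.png",np.hstack([cv2.resize(p[160:210,190:240],None,fx=8,fy=8,interpolation=cv2.INTER_CUBIC),cv2.resize(q[250:300,150:200],None,fx=8,fy=8,interpolation=cv2.INTER_CUBIC)]))
```

```text
t 21.20 tcp [282.7 407.3  18. ] rpy(deg) [177.4   1.3  89.6] F [-3.8 -0.4  7.7] w 22.9 q [ 0.78  0.18  2.14 -0.07  0.81 -0.73]
```

View pics/s2.png

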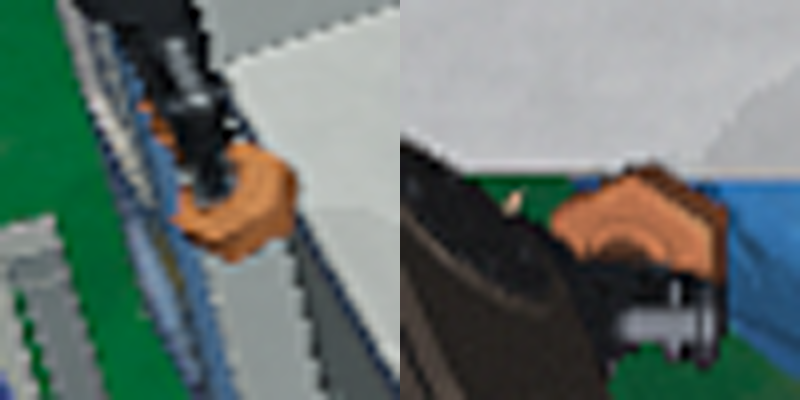

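```bash
cat >> h.py <<'E'
def foottilt(tag,box,n="top"):
    f=np.load(f"{tag}_{n}.npz");D=f["d"];h=cv2.cvtColor(f["p"],cv2.COLOR_RGB2HSV)
    vv,uu=np.mgrid[0:400,0:640];K,o,a=cal(n);M=R.from_euler('xyz',a).as_matrix()
    X=np.stack([uu,vv,np.ones_like(uu)],-1)@np.linalg.inv(K).T@M.T*D[...,None]+o
    u0,v0,u1,v1=box
    m=(h[...,0]<=16)&(h[...,1]>110)&(h[...,2]>110)&(D>0)&(uu>=u0)&(uu<u1)&(vv>=v0)&(vv<v1)
    m=cv2.erode(m.astype(np.uint8),np.ones((2,2)))>0
    P=X[m]; best=None
    rng=np.random.default_rng(0)
    for _ in range(400):
        q=P[rng.choice(len(P),3,False)]; nn=np.cross(q[1]-q[0],q[2]-q[0]); l=np.linalg.norm(nn)
        if l<1e-5: continue
        nn/=l; k=abs((P-q[0])@nn)<.002
        if best is None or k.sum()>best.sum(): best=k
    Q=P[best]; c=Q.mean(0); nn=np.linalg.svd(Q-c)[2][2]; nn*=np.sign(nn[2])
    print(tag,n,"foot plane: tilt",round(np.degrees(np.arccos(nn[2])),1),"lean dir deg",round(np.degrees(np.arctan2(nn[1],nn[0])),1),"n",best.sum(),"of",len(P),"centroid",np.round(c*1000,1)); return nn
E
python3 - <<'E'
from h import *
foottilt("s",(165,262,195,300)); foottilt("r",(165,262,195,300)); foottilt("q",(165,262,195,300)); foottilt("s",(205,170,235,200),"scene")
E
```

```text
s top foot plane: tilt 23.8 lean dir deg 179.4 n 61 of 111 centroid [305.1 401.1  19.8]
r top foot plane: tilt 11.3 lean dir deg 1.7 n 50 of 86 centroid [311.3 398.5  24.7]
q top foot plane: tilt 3.2 lean dir deg -133.8 n 38 of 74 centroid [292.  397.4  19. ]
s scene foot plane: tilt 22.1 lean dir deg -163.0 n 30 of 77 centroid [292.  388.   14.4]
```

>>> servo_tool(
  series=[
    [[0, -2.5, 3], 0, 0],
    [[0, -5, 6.5], 0, 0],
    [[0, -5.5, 7.5], 0, 0],
    [[0, -5.5, 7.5], 0, 0],
  ],
)

```text
clock: 21.6
tcp_pos: [0.2776, 0.4081, 0.0117]
orientation: [3.095, 0.022, 1.564]
wrist_force: [-4.9, -1.3, 10.1]
width: 0.0227
```

Run:
```python
from h import *
grab("t");st()
foottilt("t",(165,262,195,300));foottilt("t",(205,170,235,200),"scene")
```

```text
t 21.70 tcp [277.6 408.1  11.7] rpy(deg) [177.4   1.2  89.6] F [-4.7 -0.2  9.8] w 22.8 q [ 0.79  0.18  2.15 -0.07  0.79 -0.72]
t top foot plane: tilt 11.5 lean dir deg 177.2 n 66 of 123 centroid [302.  402.6  17.4]
t scene foot plane: tilt 30.6 lean dir deg 171.2 n 28 of 88 centroid [290.7 392.   11.6]
```

Run:
```python
from h import *
go((272,408,30,89.5),(285,390,200,89.5),(350,300,220,85),(410,180,225,75))
```

```text
t 21.70 tcp [277.6 408.1  11.7] rpy(deg) [177.4   1.2  89.6] F [-4.7 -0.2  9.8] w 22.8 q [ 0.79  0.18  2.15 -0.07  0.79 -0.72]
(272, 408, 30, 89.5) -> [ -0.5  -4.7 -18.6] turn 0.1
(285, 390, 200, 89.5) -> [ -22.1   16.2 -187.4] turn 0.1
(350, 300, 220, 85) -> [-112.1   82.6 -202.4] turn 4.6
(410, 180, 225, 75) -> [-231.8  143.4 -202. ] turn 14.6
```

>>> servo_tool(
  series=[
    [[0, 0, 0], 0, 0],
    [[0, -5, -18], 0, 0],
    [[-10, 5, -60], 0, 0],
    [[-15, 10, -110], 0, 0],
    [[-22, 16, -155], 0, 0],
    [[-30, 16, -187], 0, 0],
    [[-112, 83, -202], 5, 0],
    [[-112, 83, -202], 5, 0],
    [[-112, 83, -202], 5, 0],
    [[-232, 143, -202], 15, 0],
  ],
  newtons=60,
)

```text
clock: 22.7
tcp_pos: [0.3715, 0.2564, 0.2207]
orientation: [3.094, 0.009, 1.327]
wrist_force: [2.0, -0.9, -3.8]
width: 0.0228
```

Run:
```python
from h import *
grab("u")
go((410,180,225,75),(455,0,225,60),(480,-150,225,49.7),(452,-290,210,49.7))
p=np.load("u_scene.npz")["p"][:,:,::-1]
q=np.load("u_top.npz")["p"][:,:,::-1]
cv2.imwrite("pics/u2.png",np.hstack([cv2.resize(p[110:210,190:290],None,fx=4,fy=4,interpolation=cv2.INTER_CUBIC),cv2.resize(q[200:300,180:280],None,fx=4,fy=4,interpolation=cv2.INTER_CUBIC)]))
```

```text
t 22.80 tcp [374.  251.5 220.6] rpy(deg) [177.1   0.8  75.6] F [-0.9  1.7 -3.5] w 22.7 q [ 0.39 -0.24  2.12 -0.04  1.23 -0.92]
(410, 180, 225, 75) -> [-60.3  52.8  -1. ] turn 0.6
(455, 0, 225, 60) -> [-223.4  141.     5.5] turn 15.6
(480, -150, 225, 49.7) -> [-362.5  202.4   10.4] turn 25.9
(452, -290, 210, 49.7) -> [-504.8  209.2   27.7] turn 25.9
```

View pics/u2.png

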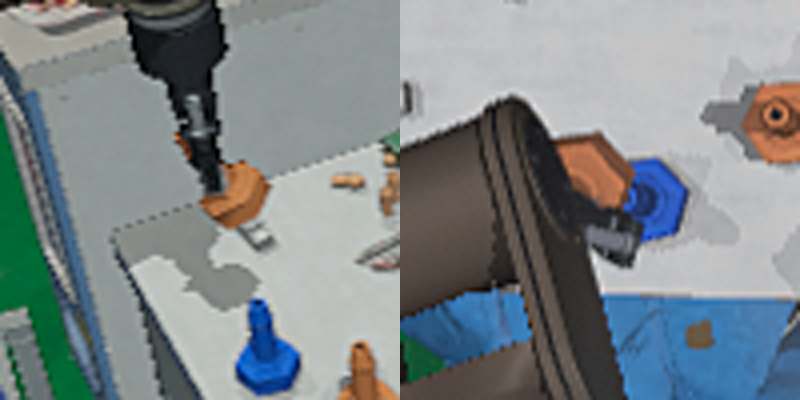

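The holder is tilted in the grip by about 30° and held steadily. Next I carry it past the front of the welder.

>>> servo_tool(
  series=[
    [[-60, 53, -1], 1, 0],
    [[-60, 53, -1], 3, 0],
    [[-223, 141, 5], 10, 0],
    [[-223, 141, 5], 15, 0],
    [[-223, 141, 5], 15, 0],
    [[-223, 141, 5], 15, 0],
    [[-362, 202, 8], 26, 0],
    [[-362, 202, 8], 26, 0],
    [[-362, 202, 8], 26, 0],
    [[-362, 202, 8], 26, 0],
  ],
)

```text
clock: 23.8
tcp_pos: [0.4799, -0.1538, 0.2263]
orientation: [3.091, -0.008, 0.861]
wrist_force: [0.1, 0.1, -3.7]
width: 0.0225
```

Run:
```python
from h import *
grab("v")
s=st()
p=np.load("v_scene.npz")["p"][:,:,::-1]
q=np.load("v_top.npz")["p"][:,:,::-1]
print(proj("scene",s["tcp_pos"]),proj("top",s["tcp_pos"]))
a,b=proj("scene",s["tcp_pos"]).astype(int),proj("top",s["tcp_pos"]).astype(int)
cr=lambda im,c:cv2.resize(im[c[1]-25:c[1]+25,c[0]-25:c[0]+25],None,fx=8,fy=8,interpolation=cv2.INTER_CUBIC)
cv2.imwrite("pics/v2.png",np.hstack([cr(p,a),cr(q,b)]))
go((480,-150,225,49.7),(456.5,-301.5,160,49.7))
```

```text
t 23.90 tcp [ 479.1 -149.6  225.7] rpy(deg) [177.3  -0.6  49.5] F [ 0.4  1.1 -3.6] w 22.8 q [-0.51 -0.13  2.02  0.    1.2  -1.37]
[329.2 219.4] [389.8 212.9]
t 23.90 tcp [ 479.1 -149.6  225.7] rpy(deg) [177.3  -0.6  49.5] F [ 0.4  1.1 -3.6] w 22.8 q [-0.51 -0.13  2.02  0.    1.2  -1.37]
(480, -150, 225, 49.7) -> [0.2 0.9 0.8] turn -0.2
(456.5, -301.5, 160, 49.7) -> [-130.9   78.4   68.2] turn -0.2
```

View pics/v2.png

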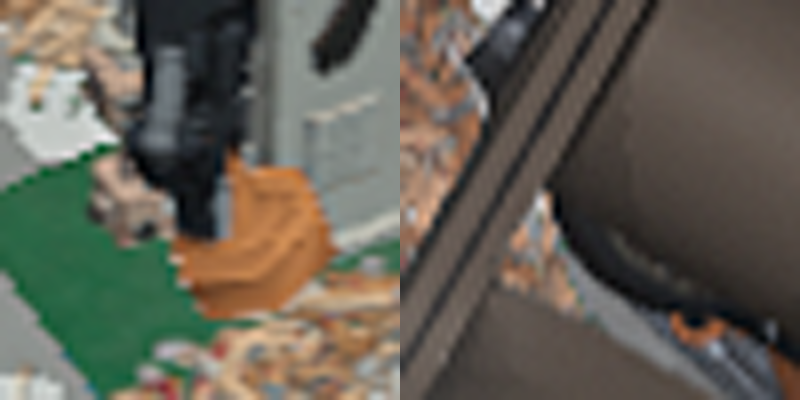

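>>> servo_tool(
  series=[
    [[-60, 35, 0], 0, 0],
    [[-100, 60, 0], 0, 0],
    [[-131, 78, 20], 0, 0],
    [[-131, 78, 45], 0, 0],
    [[-131, 78, 55], 0, 0],
    [[-131, 78, 55], 0, 0],
  ],
)

```text
clock: 24.5
tcp_pos: [0.4546, -0.2978, 0.1699]
orientation: [3.102, -0.011, 0.866]
wrist_force: [0.1, 0.7, -3.2]
width: 0.0225
```

Run:
```python
from h import *
grab("w")
s=st()
p=np.load("w_scene.npz")["p"][:,:,::-1]
q=np.load("w_top.npz")["p"][:,:,::-1]
cv2.imwrite("pics/w2.png",cv2.resize(p[225:325,305:405],None,fx=6,fy=6,interpolation=cv2.INTER_CUBIC))
go((455.5,-300.5,130,49.7),(455.5,-300.5,110,49.7))
```

```text
t 24.60 tcp [ 456.2 -299.2  173.3] rpy(deg) [177.3  -0.6  49.7] F [-0.8 -0.4 -2.4] w 22.7 q [-0.77  0.03  1.97  0.02  1.1  -1.65]
t 24.60 tcp [ 456.2 -299.2  173.3] rpy(deg) [177.3  -0.6  49.7] F [-0.8 -0.4 -2.4] w 22.7 q [-0.77  0.03  1.97  0.02  1.1  -1.65]
(455.5, -300.5, 130, 49.7) -> [-1.9 -1.7 43.2] turn -0.0
(455.5, -300.5, 110, 49.7) -> [-2.1 -2.7 63.2] turn -0.0
```

View pics/w2.png

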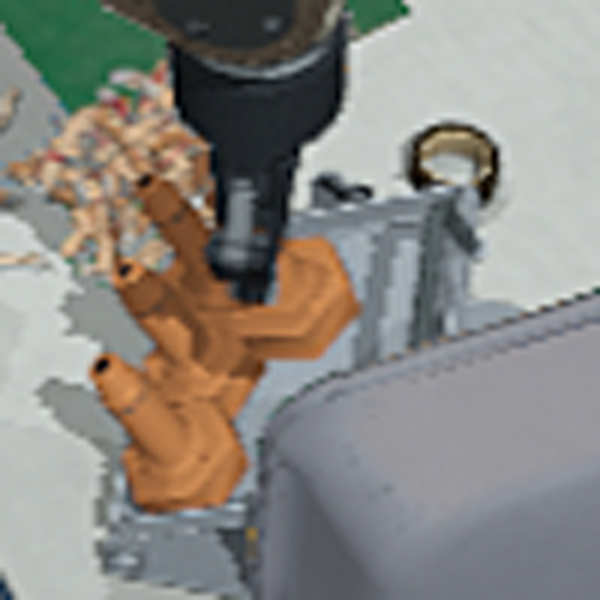

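The held foot at (300,300) in the crop looks parallel to the row's feet. I'll lower it vertically.

>>> servo_tool(
  series=[
    [[-1, -1, 20], 0, 0],
    [[-2, -2, 43], 0, 0],
    [[-2, -2.5, 57], 0, 0],
    [[-2, -3, 63], 0, 0],
    [[-2, -3, 63], 0, 0],
  ],
)

```text
clock: 25.1
tcp_pos: [0.4554, -0.2995, 0.1101]
orientation: [3.096, -0.011, 0.868]
wrist_force: [-0.2, 0.1, -3.1]
width: 0.0224
```

Run:
```python
from h import *
grab("x")
s=st()
p=np.load("x_scene.npz")["p"][:,:,::-1]
cv2.imwrite("pics/x2.png",cv2.resize(p[225:325,305:405],None,fx=6,fy=6,interpolation=cv2.INTER_CUBIC))
go((455.5,-300.5,100,49.7))
```

```text
t 25.20 tcp [ 456.1 -300.6  111.5] rpy(deg) [177.2  -0.6  49.7] F [ 0.6 -0.9 -4.2] w 23.1 q [-0.77  0.1   2.01  0.02  0.98 -1.65]
t 25.20 tcp [ 456.1 -300.6  111.5] rpy(deg) [177.2  -0.6  49.7] F [ 0.6 -0.9 -4.2] w 23.1 q [-0.77  0.1   2.01  0.02  0.98 -1.65]
(455.5, -300.5, 100, 49.7) -> [-0.4 -1.  11.5] turn -0.0
```

View pics/x2.png

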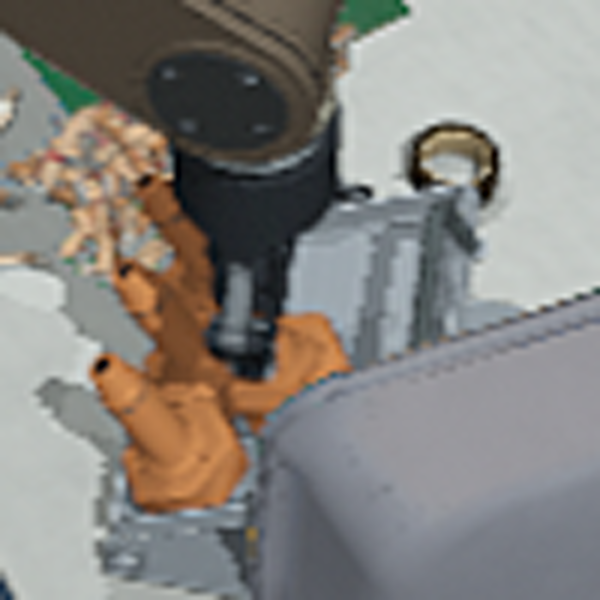

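>>> servo_tool(
  series=[
    [[0, -0.5, 5], 0, 0],
    [[0, -1, 9], 0, 0],
    [[0, -1, 11], 0, 0],
    [[0, -1, 11], 0, 0],
  ],
)

```text
clock: 25.6
tcp_pos: [0.4555, -0.3, 0.1]
orientation: [3.094, -0.01, 0.867]
wrist_force: [-0.9, 0.5, -3.8]
width: 0.0225
```

>>> servo_tool(
  series=[
    [[0, 0, 2], 0, 0],
    [[0, 0, 4], 0, 0],
    [[0, 0, 4], 0, 0],
  ],
)

```text
clock: 25.9
tcp_pos: [0.4555, -0.2999, 0.0955]
orientation: [3.095, -0.01, 0.867]
wrist_force: [0.8, -0.2, -4.0]
width: 0.0226
```

>>> servo_tool(
  series=[
    [[0, 0, 1.5], 0, 0],
    [[0, 0, 3], 0, 0],
    [[0, 0, 3], 0, 0],
  ],
)

```text
clock: 26.2
tcp_pos: [0.4557, -0.3001, 0.0934]
orientation: [3.095, -0.01, 0.867]
wrist_force: [-2.9, 1.6, 3.0]
width: 0.023
```

>>> servo_tool(
  series=[
    [[0, 0, 1.5], 0, 0],
    [[0, 0, 2.5], 0, 0],
    [[0, 0, 2.5], 0, 0],
  ],
)

```text
clock: 26.5
tcp_pos: [0.4561, -0.3004, 0.0923]
orientation: [3.094, -0.01, 0.867]
wrist_force: [-4.2, 2.9, 5.4]
width: 0.0226
```

>>> servo_tool(
  series=[
    [[0, 0, -1.5], 0, 0],
    [[0, 0, -1.5], 0, 0],
  ],
)

```text
clock: 26.7
tcp_pos: [0.4562, -0.3006, 0.0938]
orientation: [3.093, -0.01, 0.867]
wrist_force: [0.5, 0.1, -3.6]
width: 0.0225
```

Run:
```python
from h import *
grab("y")
s=st(); tilt("y")
p=np.load("y_scene.npz")["p"][:,:,::-1];q=np.load("y_top.npz")["p"][:,:,::-1]
cv2.imwrite("pics/y2.png",np.hstack([cv2.resize(p[245:315,315:385],None,fx=6,fy=6,interpolation=cv2.INTER_CUBIC),cv2.resize(q[180:250,390:450],None,fx=6,fy=6,interpolation=cv2.INTER_CUBIC)]))
```

```text
t 26.80 tcp [ 455.9 -300.2   93.2] rpy(deg) [177.3  -0.6  49.7] F [ 0.4  0.3 -2.8] w 22.9 q [-0.77  0.13  2.02  0.02  0.94 -1.65]
top floor pts 316 tilt 29.98 cross 1.22 rms mm 1.18 h at s=0.1: 0.0821
scene floor pts 193 tilt 30.3 cross -0.86 rms mm 1.04 h at s=0.1: 0.0824
```

View pics/y2.png

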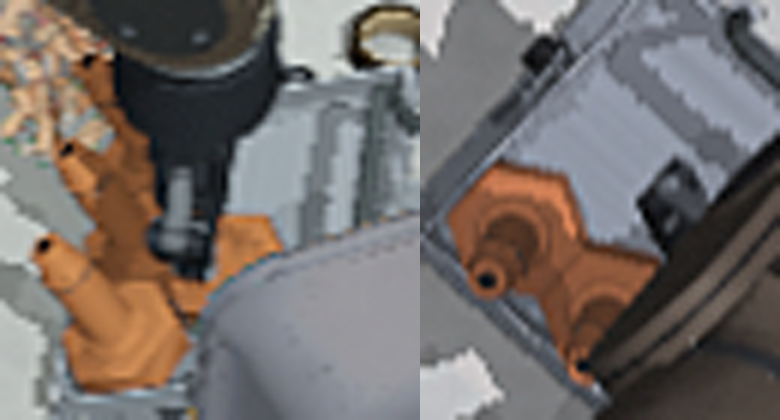

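>>> servo_tool(
  series=[
    [[0, -1.5, 1], 0, 0],
    [[0, -2.6, 1.5], 0, 0],
    [[0, -3.5, 2], 0, 0],
    [[0, -3.5, 2], 0, 0],
  ],
  newtons=25,
)

```text
clock: 27.2
tcp_pos: [0.4534, -0.2984, 0.0912]
orientation: [3.093, -0.01, 0.867]
wrist_force: [0.0, -1.1, -4.0]
width: 0.0227
```

>>> servo_tool(
  series=[
    [[0, -1, 1.2], 0, 0],
    [[0, -2, 2.2], 0, 0],
    [[0, -2, 2.2], 0, 0],
  ],
)

```text
clock: 27.5
tcp_pos: [0.453, -0.2984, 0.0902]
orientation: [3.089, -0.009, 0.867]
wrist_force: [1.2, -2.6, 0.8]
width: 0.0228
```

>>> servo_tool(
  series=[
    [[0, 0, 0], 0, 0.3],
    [[0, 0, 0], 0, 0.31],
    [[0, 0, 0], 0, 0.33],
    [[0, 0, 0], 0, 0.35],
  ],
  newtons=20,
)

```text
clock: 27.9
tcp_pos: [0.4528, -0.2979, 0.0899]
orientation: [3.09, -0.009, 0.867]
wrist_force: [-0.1, -0.1, 0.0]
width: 0.0299
```

Run:
```python
from h import *
grab("z")
s=st(); tilt("z")
p=np.load("z_scene.npz")["p"][:,:,::-1];q=np.load("z_top.npz")["p"][:,:,::-1]
cv2.imwrite("pics/zz2.png",np.hstack([cv2.resize(p[245:315,315:385],None,fx=6,fy=6,interpolation=cv2.INTER_CUBIC),cv2.resize(q[180:250,390:450],None,fx=6,fy=6,interpolation=cv2.INTER_CUBIC)]))
```

```text
t 28.00 tcp [ 452.9 -298.1   90. ] rpy(deg) [177.   -0.5  49.7] F [-0.5 -0.9 -0. ] w 30.2 q [-0.78  0.12  2.04  0.02  0.93 -1.65]
top floor pts 322 tilt 29.47 cross -0.37 rms mm 1.11 h at s=0.1: 0.0828
scene floor pts 228 tilt 28.5 cross -0.46 rms mm 1.05 h at s=0.1: 0.0821
```

View pics/zz2.png

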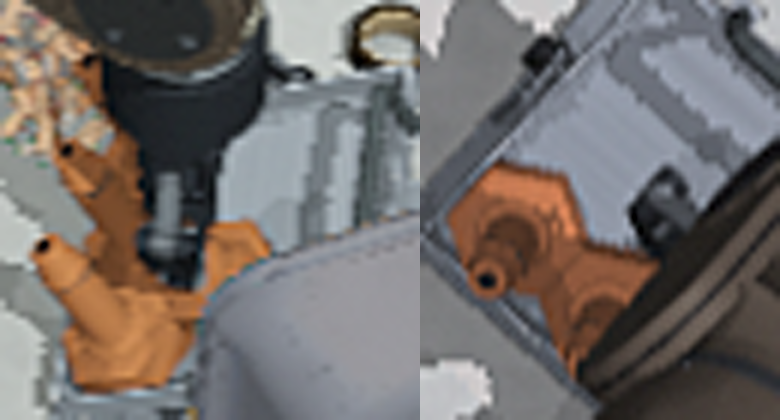

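>>> servo_tool(
  series=[
    [[0, 0, 0], 0, 0.4],
    [[0, 2, -10], 0, 0.42],
    [[0, 4, -30], 0, 0.42],
    [[0, 4, -70], 0, 0.42],
    [[0, 4, -110], 0, 0.42],
    [[-10, 30, -130], -5, 0.5],
    [[60, 40, -130], -5, 0.5],
    [[60, 40, -130], -5, 0.5],
    [[110, 10, -130], -5, 0.5],
    [[110, 10, -130], -5, 0.5],
  ],
)

```text
clock: 29.0
tcp_pos: [0.5264, -0.2138, 0.2219]
orientation: [3.09, -0.006, 0.958]
wrist_force: [-0.1, -0.5, -0.2]
width: 0.0429
```

Run:
```python
from h import *
grab("aa")
s=st(); tilt("aa")
p=np.load("aa_scene.npz")["p"][:,:,::-1];q=np.load("aa_top.npz")["p"][:,:,::-1]
cv2.imwrite("pics/aa2.png",np.hstack([cv2.resize(p[235:315,315:385],None,fx=6,fy=6,interpolation=cv2.INTER_CUBIC),cv2.resize(q[180:260,400:460],None,fx=6,fy=6,interpolation=cv2.INTER_CUBIC)]))
```

```text
t 29.10 tcp [ 526.1 -216.   221.9] rpy(deg) [177.   -0.3  54.9] F [-0.9 -0.6 -0.9] w 42.7 q [-0.57  0.03  1.88  0.    1.18 -1.53]
top floor pts 94 tilt 28.3 cross 0.45 rms mm 1.06 h at s=0.1: 0.0826
scene floor pts 235 tilt 29.1 cross 0.15 rms mm 1.05 h at s=0.1: 0.0817
```

View pics/aa2.png

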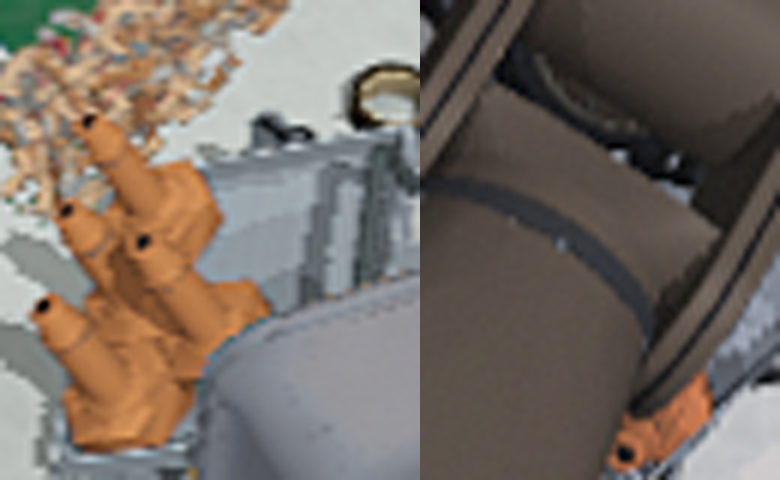

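The first holder stands square in the right notch; in the scene crop its nose is at (143,242), parallel to the others. Next is the second holder.

Run:
```python
from h import *
go((480,-150,222,60),(450,0,222,64.5),(443.6,139,150,64.5),(443.6,139,125,64.5))
```

```text
t 29.10 tcp [ 526.1 -216.   221.9] rpy(deg) [177.   -0.3  54.9] F [-0.9 -0.6 -0.9] w 42.7 q [-0.57  0.03  1.88  0.    1.18 -1.53]
(480, -150, 222, 60) -> [ 27.4 -75.6  -3.9] turn -5.1
(450, 0, 222, 64.5) -> [ 132.8 -186.3   -9.3] turn -9.6
(443.6, 139, 150, 64.5) -> [ 242.5 -275.3   58.6] turn -9.6
(443.6, 139, 125, 64.5) -> [ 242.3 -276.6   83.5] turn -9.6
```

>>> servo_tool(
  series=[
    [[27, -76, -4], -5, 0.7],
    [[27, -76, -4], -5, 0.7],
    [[133, -186, -9], -9.6, 0.7],
    [[133, -186, -9], -9.6, 0.7],
    [[133, -186, -9], -9.6, 0.7],
    [[242, -276, 20], -9.6, 0.7],
    [[242, -276, 45], -9.6, 0.7],
    [[242, -276, 70], -9.6, 0.7],
    [[242, -277, 83], -9.6, 0.7],
    [[242, -277, 83], -9.6, 0.7],
  ],
)

```text
clock: 30.1
tcp_pos: [0.4401, 0.1392, 0.1218]
orientation: [3.096, 0.009, 1.127]
wrist_force: [0.7, -0.6, -0.0]
width: 0.0595
```

Run:
```python
from h import *
grab("ab"); tilt("ab")
go((443.6,139,80,64.5),(443.6,139,31,64.5))
p=np.load("ab_scene.npz")["p"][:,:,::-1];q=np.load("ab_top.npz")["p"][:,:,::-1]
cv2.imwrite("pics/ab2.png",np.hstack([cv2.resize(p[150:230,245:315],None,fx=6,fy=6,interpolation=cv2.INTER_CUBIC),cv2.resize(q[180:260,390:450],None,fx=6,fy=6,interpolation=cv2.INTER_CUBIC)]))
```

```text
top floor pts 620 tilt 29.55 cross 0.23 rms mm 1.11 h at s=0.1: 0.0831
scene floor pts 230 tilt 29.65 cross -0.61 rms mm 1.05 h at s=0.1: 0.0822
t 30.20 tcp [443.6 138.1 126. ] rpy(deg) [177.    0.3  64.4] F [ 0.1 -0.2  0.5] w 59.9 q [ 0.1  -0.1   2.19 -0.04  1.01 -1.  ]
(443.6, 139, 80, 64.5) -> [ 1.  -2.8 45.9] turn -0.1
(443.6, 139, 31, 64.5) -> [ 1.3 -5.4 94.8] turn -0.1
```

View pics/ab2.png

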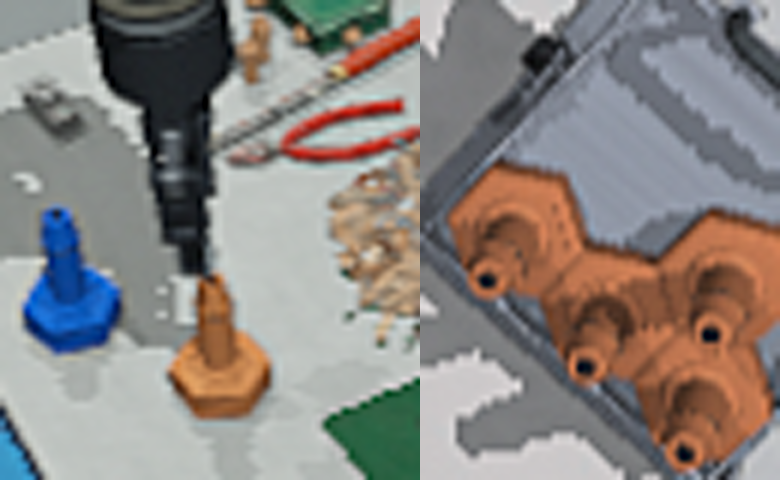

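Top view: the placed holder is close-packed in the right notch and the tilt reads 29.6°. Now I'll grip the second one.

>>> servo_tool(
  series=[
    [[0.5, -2, 30], 0, 0.7],
    [[1, -4, 65], 0, 0.7],
    [[1.3, -5.4, 94], 0, 0.7],
    [[1.3, -5.4, 94], 0, 0.7],
    [[1.3, -5.4, 94], 0, 0],
    [[1.3, -5.4, 94], 0, 0],
    [[1.3, -5.4, 94], 0, 0],
    [[1.3, -5.4, 94], 0, 0],
    [[1.3, -5.4, 94], 0, 0],
  ],
  newtons=30,
)

```text
clock: 31.1
tcp_pos: [0.4461, 0.1389, 0.0345]
orientation: [3.083, 0.003, 1.125]
wrist_force: [-0.8, -1.4, 6.7]
width: 0.0231
```

Run:
```python
from h import *
grab("ac")
go((443.6,139,110,64.5),(385,220,150,78),(310,360,150,89.5),(300,405,90,89.5),(300,405,45,89.5))
p=np.load("ac_scene.npz")["p"][:,:,::-1]
cv2.imwrite("pics/ac2.png",cv2.resize(p[180:230,255:305],None,fx=10,fy=10,interpolation=cv2.INTER_CUBIC))
```

```text
t 31.20 tcp [446.1 138.9  34.5] rpy(deg) [176.7   0.2  64.5] F [-0.1 -1.6  6.7] w 23.5 q [ 0.1   0.07  2.23 -0.05  0.8  -0.99]
(443.6, 139, 110, 64.5) -> [ -1.2   2.1 -75.5] turn -0.0
(385, 220, 150, 78) -> [  46.5  -83.2 -120.7] turn -13.5
(310, 360, 150, 89.5) -> [ 140.5 -211.  -128.4] turn -25.0
(300, 405, 90, 89.5) -> [ 176.9 -242.8  -70.3] turn -25.0
(300, 405, 45, 89.5) -> [ 177.1 -245.5  -25.4] turn -25.0
```

View pics/ac2.png

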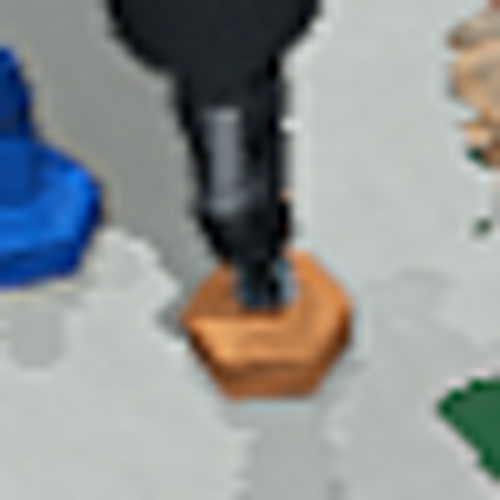

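>>> servo_tool(
  series=[
    [[0, 1, -45], 0, 0],
    [[0, 2, -90], 0, 0],
    [[-1, 3, -132], 0, 0],
    [[46, -83, -136], -12, 0],
    [[46, -83, -136], -14, 0],
    [[140, -211, -142], -22, 0],
    [[140, -211, -142], -25, 0],
    [[140, -211, -142], -25, 0],
    [[140, -211, -142], -25, 0],
    [[177, -243, -90], -25, 0],
  ],
  newtons=50,
)

```text
clock: 32.2
tcp_pos: [0.3041, 0.3951, 0.1309]
orientation: [3.081, 0.02, 1.562]
wrist_force: [1.7, 0.5, -1.6]
width: 0.0226
```

Run:
```python
from h import *
go((300,405,90,89.5),(300,405,46,89.5),(300,405,40,89.5))
```

```text
t 32.20 tcp [304.1 395.1 130.9] rpy(deg) [176.5   1.2  89.5] F [ 1.7  0.5 -1.6] w 22.6 q [ 0.74 -0.01  2.1  -0.07  1.03 -0.79]
(300, 405, 90, 89.5) -> [10.7 -6.6 40.3] turn 0.0
(300, 405, 46, 89.5) -> [11.6 -9.3 84.2] turn 0.0
(300, 405, 40, 89.5) -> [11.7 -9.7 90.2] turn 0.0
```

>>> servo_tool(
  series=[
    [[10.7, -7, 40], 0, 0],
    [[10.7, -8, 65], 0, 0],
    [[11.5, -11, 84], 0, 0],
    [[11.5, -11.5, 90], 0, 0],
    [[11.5, -11.5, 93], 0, 0],
    [[11.5, -11.5, 95], 0, 0],
    [[11.5, -11.5, 96], 0, 0],
  ],
  newtons=25,
)

```text
clock: 32.9
tcp_pos: [0.2994, 0.4052, 0.0353]
orientation: [3.079, 0.019, 1.562]
wrist_force: [0.8, -0.7, -3.3]
width: 0.0226
```

Run:
```python
from h import *
st()
```

```text
t 32.90 tcp [299.4 405.2  35.3] rpy(deg) [176.4   1.1  89.5] F [ 0.8 -0.7 -3.3] w 22.6 q [ 0.76  0.15  2.13 -0.08  0.83 -0.75]
```

>>> servo_tool(
  series=[
    [[0, -0.5, 2], 0, 0],
    [[0, -4, 4], 0, 0],
    [[0, -9, 7], 0, 0],
    [[0, -13, 10], 0, 0],
    [[0, -13, 10], 0, 0],
  ],
)

```text
clock: 33.4
tcp_pos: [0.2893, 0.4074, 0.0281]
orientation: [3.073, 0.014, 1.563]
wrist_force: [-2.0, -1.8, 9.3]
width: 0.0226
```

Run:
```python
from h import *
grab("ad");st()
p=np.load("ad_scene.npz")["p"][:,:,::-1]
q=np.load("ad_top.npz")["p"][:,:,::-1]
cv2.imwrite("pics/ad2.png",np.hstack([cv2.resize(p[160:210,190:240],None,fx=8,fy=8,interpolation=cv2.INTER_CUBIC),cv2.resize(q[250:300,150:200],None,fx=8,fy=8,interpolation=cv2.INTER_CUBIC)]))
```

```text
t 33.50 tcp [289.4 407.4  28.1] rpy(deg) [176.1   0.8  89.5] F [-1.5 -2.5  9.3] w 22.7 q [ 0.78  0.16  2.14 -0.08  0.81 -0.73]
```

View pics/ad2.png

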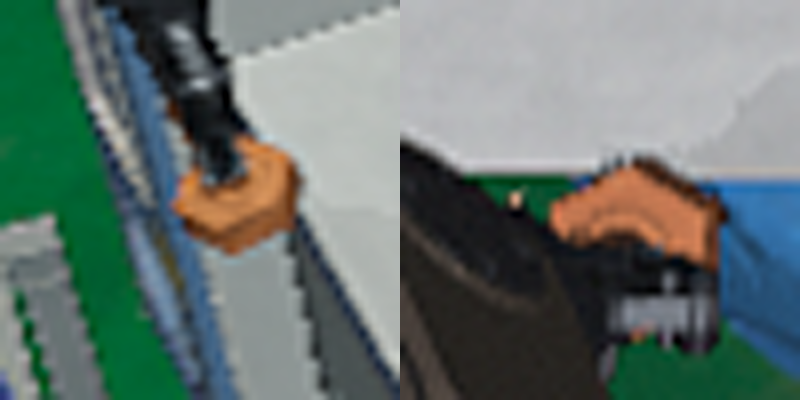

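>>> servo_tool(
  series=[
    [[0, -4, 3.5], 0, 0],
    [[0, -8, 7], 0, 0],
    [[0, -11.5, 10.5], 0, 0],
    [[0, -14.7, 14], 0, 0],
    [[0, -14.7, 14], 0, 0],
  ],
)

```text
clock: 34.0
tcp_pos: [0.2767, 0.4096, 0.0159]
orientation: [3.07, 0.01, 1.563]
wrist_force: [-4.4, -0.2, 8.0]
width: 0.0229
```

Run:
```python
from h import *
grab("ae");st()
p=np.load("ae_scene.npz")["p"][:,:,::-1]
q=np.load("ae_top.npz")["p"][:,:,::-1]
t=np.load("t_scene.npz")["p"][:,:,::-1]
cv2.imwrite("pics/ae2.png",np.hstack([cv2.resize(x[160:210,190:240],None,fx=8,fy=8,interpolation=cv2.INTER_CUBIC) for x in (p,t)]))
```

```text
t 34.10 tcp [276.8 409.6  15.9] rpy(deg) [175.9   0.6  89.5] F [-4.1  0.2  7.6] w 22.7 q [ 0.8   0.17  2.16 -0.08  0.77 -0.7 ]
```

View pics/ae2.png

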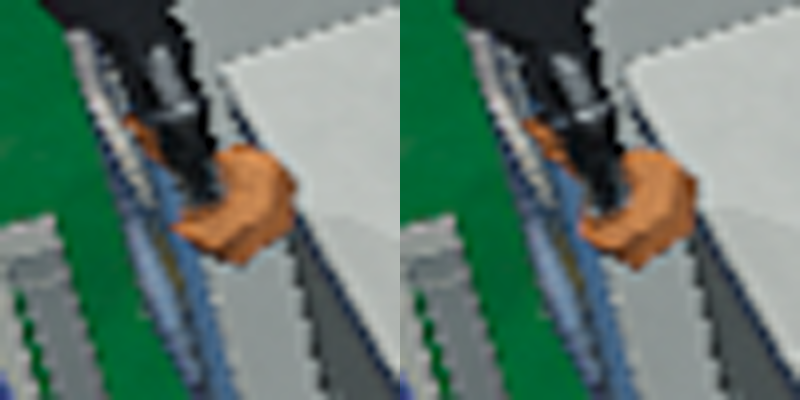

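Run:
```python
from h import *
go((272,408,35,89.5),(285,390,200,89.5),(350,300,230,85),(410,180,230,75))
```

```text
t 34.10 tcp [276.8 409.6  15.9] rpy(deg) [175.9   0.6  89.5] F [-4.1  0.2  7.6] w 22.7 q [ 0.8   0.17  2.16 -0.08  0.77 -0.7 ]
(272, 408, 35, 89.5) -> [ -1.8  -3.4 -19.3] turn 0.0
(285, 390, 200, 89.5) -> [ -21.3   21.5 -182.8] turn 0.0
(350, 300, 230, 85) -> [-111.    89.1 -207.2] turn 4.5
(410, 180, 230, 75) -> [-230.5  149.9 -201.7] turn 14.5
```

>>> servo_tool(
  series=[
    [[0, -1.3, 1.6], 0, 0],
    [[0, -1.3, 1.6], 0, 0],
    [[-1, -5, -16], 0, 0],
    [[-8, 2, -60], 0, 0],
    [[-15, 10, -110], 0, 0],
    [[-21, 18, -155], 0, 0],
    [[-30, 22, -190], 0, 0],
    [[-111, 89, -207], 5, 0],
    [[-111, 89, -207], 5, 0],
    [[-230, 150, -202], 15, 0],
  ],
  newtons=25,
)

```text
clock: 35.1
tcp_pos: [0.3705, 0.2598, 0.2307]
orientation: [3.067, -0.01, 1.324]
wrist_force: [1.2, 0.0, -3.0]
width: 0.0227
```

Run:
```python
from h import *
go((395,200,230,80),(455,0,230,60),(480,-130,230,49.7))
```

```text
t 35.10 tcp [370.5 259.8 230.7] rpy(deg) [175.7  -0.6  75.9] F [ 1.2  0.  -3. ] w 22.7 q [ 0.41 -0.27  2.13 -0.04  1.22 -0.9 ]
(395, 200, 230, 80) -> [-52.   38.2   3.1] turn -4.1
(455, 0, 230, 60) -> [-231.3  145.1    9.3] turn 15.9
(480, -130, 230, 49.7) -> [-351.2  201.1   12.2] turn 26.2
```

>>> servo_tool(
  series=[
    [[-60, 45, 3], 0, 0],
    [[-60, 45, 3], 4, 0],
    [[-231, 145, 8], 10, 0],
    [[-231, 145, 8], 16, 0],
    [[-231, 145, 8], 16, 0],
    [[-231, 145, 8], 16, 0],
    [[-351, 201, 11], 26, 0],
    [[-351, 201, 11], 26, 0],
    [[-351, 201, 11], 26, 0],
    [[-351, 201, 11], 26, 0],
  ],
  newtons=50,
)

```text
clock: 36.1
tcp_pos: [0.4798, -0.1336, 0.2303]
orientation: [3.079, -0.041, 0.866]
wrist_force: [-0.2, 0.4, -2.9]
width: 0.0232
```

Run:
```python
from h import *
go((491,-258,180,49.7),(491,-258,130,49.7))
```

```text
t 36.10 tcp [ 479.8 -133.6  230.3] rpy(deg) [176.4  -2.3  49.6] F [-0.2  0.4 -2.9] w 23.2 q [-0.49 -0.16  2.04  0.03  1.19 -1.36]
(491, -258, 180, 49.7) -> [-89.4  86.   52.2] turn -0.1
(491, -258, 130, 49.7) -> [-91.5  82.9 102. ] turn -0.1
```

>>> servo_tool(
  series=[
    [[-50, 48, 0], 0, 0],
    [[-85, 86, 10], 0, 0],
    [[-89, 86, 40], 0, 0],
    [[-89, 86, 52], 0, 0],
    [[-89, 86, 52], 0, 0],
    [[-89, 86, 52], 0, 0],
  ],
)

```text
clock: 36.7
tcp_pos: [0.4911, -0.2563, 0.1798]
orientation: [3.08, -0.041, 0.867]
wrist_force: [0.2, -0.3, -2.3]
width: 0.0227
```

Run:
```python
from h import *
grab("af");tilt("af")
p=np.load("af_scene.npz")["p"][:,:,::-1];q=np.load("af_top.npz")["p"][:,:,::-1]
cv2.imwrite("pics/af2.png",np.hstack([cv2.resize(p[225:315,315:385],None,fx=6,fy=6,interpolation=cv2.INTER_CUBIC),cv2.resize(q[170:260,400:460],None,fx=6,fy=6,interpolation=cv2.INTER_CUBIC)]))
go((491,-258,130,49.7),(491,-258,105,49.7))
```

```text
top floor pts 48 tilt 30.04 cross -1.68 rms mm 1.01 h at s=0.1: 0.0843
scene floor pts 215 tilt 29.16 cross -0.41 rms mm 1.06 h at s=0.1: 0.0819
t 36.80 tcp [ 492.  -256.8  181.6] rpy(deg) [176.3  -2.3  49.7] F [-0.5 -0.1 -2.2] w 22.6 q [-0.68  0.02  1.96  0.04  1.09 -1.57]
(491, -258, 130, 49.7) -> [-3.7 -3.3 51.4] turn 0.0
(491, -258, 105, 49.7) -> [-4.7 -4.9 76.3] turn 0.0
```

View pics/af2.png

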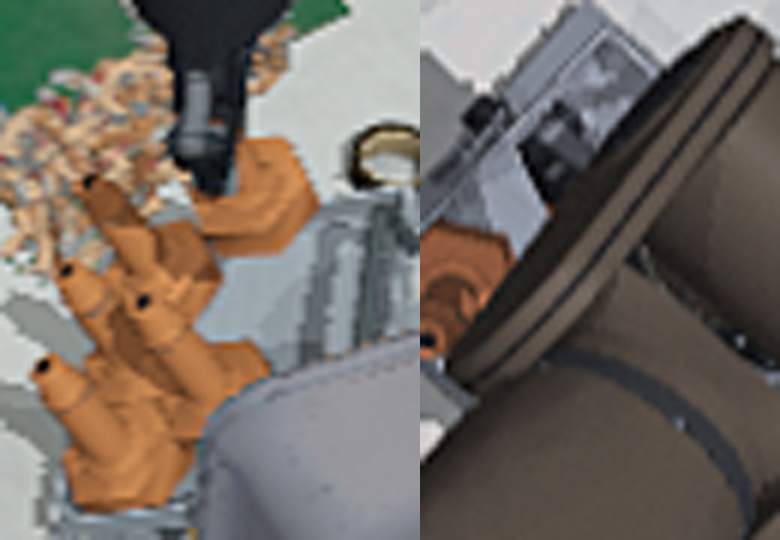

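>>> servo_tool(
  series=[
    [[-2, -2, 25], 0, 0],
    [[-3.7, -3.3, 51], 0, 0],
    [[-4.5, -4.5, 70], 0, 0],
    [[-4.7, -4.9, 76], 0, 0],
    [[-4.7, -4.9, 76], 0, 0],
  ],
)

```text
clock: 37.3
tcp_pos: [0.4911, -0.2574, 0.1055]
orientation: [3.077, -0.041, 0.868]
wrist_force: [0.0, -0.4, -3.2]
width: 0.0227
```

Run:
```python
from h import *
grab("ag")
p=np.load("ag_scene.npz")["p"][:,:,::-1];q=np.load("ag_top.npz")["p"][:,:,::-1]
cv2.imwrite("pics/ag2.png",np.hstack([cv2.resize(p[235:315,315:385],None,fx=7,fy=7,interpolation=cv2.INTER_CUBIC)]))
go((491,-258,97,49.7))
```

```text
t 37.40 tcp [ 492.1 -258.4  107.2] rpy(deg) [176.1  -2.3  49.7] F [ 0.1 -0.2 -3.4] w 23.2 q [-0.68  0.12  2.01  0.05  0.95 -1.58]
(491, -258, 97, 49.7) -> [-0.8 -1.8 10.1] turn 0.0
```

View pics/ag2.png

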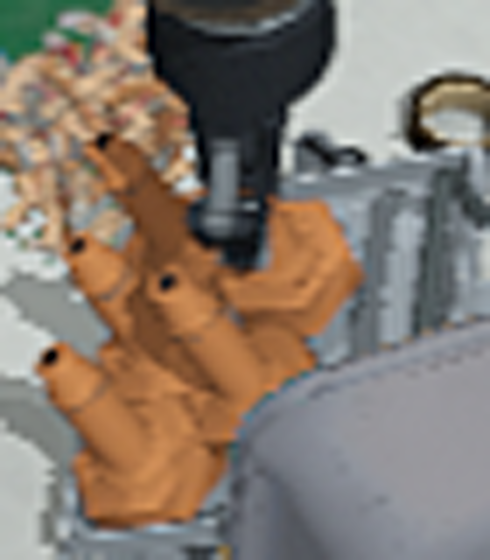

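>>> servo_tool(
  series=[
    [[-0.5, -1, 3], 0, 0],
    [[-0.8, -1.8, 6], 0, 0],
    [[-0.8, -1.8, 6], 0, 0],
  ],
)

```text
clock: 37.7
tcp_pos: [0.4906, -0.2579, 0.1012]
orientation: [3.073, -0.041, 0.868]
wrist_force: [0.3, -0.2, -3.3]
width: 0.0227
```

>>> servo_tool(
  series=[
    [[0, 0, 2], 0, 0],
    [[0, 0, 4], 0, 0],
    [[0, 0, 4], 0, 0],
  ],
)

```text
clock: 38.0
tcp_pos: [0.4909, -0.258, 0.0971]
orientation: [3.074, -0.041, 0.868]
wrist_force: [-0.2, 0.5, -2.7]
width: 0.0228
```

>>> servo_tool(
  series=[
    [[0, 0, 1], 0, 0],
    [[0, 0, 2], 0, 0],
    [[0, 0, 2], 0, 0],
  ],
)

```text
clock: 38.3
tcp_pos: [0.4912, -0.2582, 0.0962]
orientation: [3.073, -0.041, 0.868]
wrist_force: [-3.9, 1.9, 4.0]
width: 0.0227
```

>>> servo_tool(
  series=[
    [[0, 0, -1.5], 0, 0],
    [[0, -1.5, -0.5], 0, 0],
    [[0, -2.6, 0.2], 0, 0],
    [[0, -3.5, 0.7], 0, 0],
    [[0, -3.5, 0.7], 0, 0],
  ],
  newtons=25,
)

```text
clock: 38.8
tcp_pos: [0.4885, -0.2559, 0.0949]
orientation: [3.073, -0.041, 0.868]
wrist_force: [0.6, 0.1, -3.0]
width: 0.0226
```

Run:
```python
from h import *
grab("ah");tilt("ah");st()
p=np.load("ah_scene.npz")["p"][:,:,::-1];q=np.load("ah_top.npz")["p"][:,:,::-1]
cv2.imwrite("pics/ah2.png",np.hstack([cv2.resize(p[245:315,315:385],None,fx=6,fy=6,interpolation=cv2.INTER_CUBIC),cv2.resize(q[180:250,390:450],None,fx=6,fy=6,interpolation=cv2.INTER_CUBIC)]))
```

```text
top floor pts 47 tilt 29.61 cross 4.97 rms mm 1.11 h at s=0.1: 0.0763
scene floor pts 154 tilt 27.05 cross -0.0 rms mm 0.98 h at s=0.1: 0.0816
t 38.90 tcp [ 488.5 -255.9   95. ] rpy(deg) [176.1  -2.3  49.8] F [-0.   0.3 -3.9] w 22.9 q [-0.68  0.13  2.03  0.05  0.92 -1.58]
```

View pics/ah2.png

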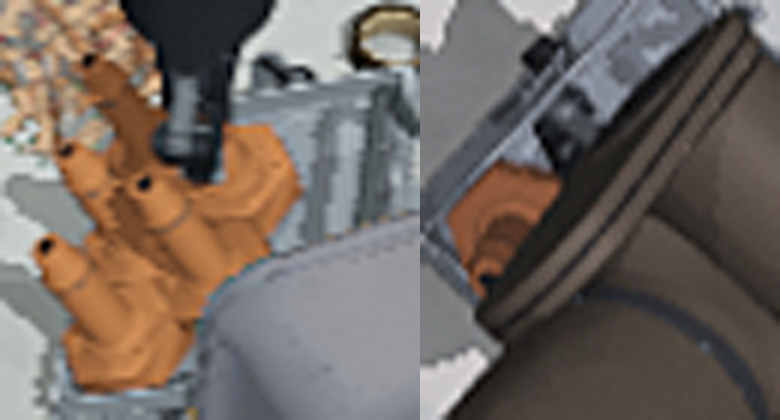

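>>> servo_tool(
  series=[
    [[0, -1, 1.2], 0, 0],
    [[0, -2, 2.2], 0, 0],
    [[0, -2, 2.2], 0, 0],
  ],
)

```text
clock: 39.2
tcp_pos: [0.4882, -0.2558, 0.094]
orientation: [3.07, -0.04, 0.869]
wrist_force: [0.9, -2.8, 1.0]
width: 0.023
```

>>> servo_tool(
  series=[
    [[0, 0, 0], 0, 0.29],
    [[0, 0, 0], 0, 0.31],
    [[0, 0, 0], 0, 0.33],
    [[0, 0, 0], 0, 0.35],
    [[0, 0, 0], 0, 0.37],
  ],
  newtons=20,
)

```text
clock: 39.7
tcp_pos: [0.4883, -0.2557, 0.0939]
orientation: [3.07, -0.04, 0.868]
wrist_force: [0.9, 0.5, 0.7]
width: 0.0314
```

Run:
```python
from h import *
grab("ai");tilt("ai");st()
p=np.load("ai_scene.npz")["p"][:,:,::-1]
cv2.imwrite("pics/ai2.png",cv2.resize(p[235:315,315:385],None,fx=7,fy=7,interpolation=cv2.INTER_CUBIC))
```

```text
top floor pts 60 tilt 31.11 cross 7.1 rms mm 1.37 h at s=0.1: 0.0732
scene floor pts 171 tilt 28.63 cross 0.58 rms mm 1.02 h at s=0.1: 0.081
t 39.80 tcp [ 488.3 -255.7   94. ] rpy(deg) [175.9  -2.3  49.8] F [ 0.4 -0.2 -0.2] w 31.7 q [-0.68  0.12  2.03  0.05  0.92 -1.58]
```

View pics/ai2.png

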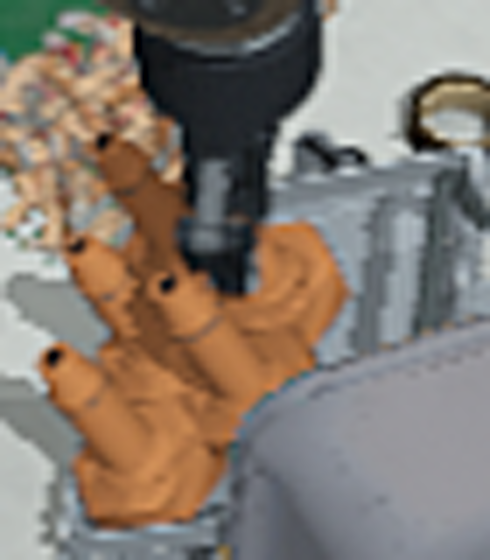

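>>> servo_tool(
  series=[
    [[0, 0, 0], 0, 0.42],
    [[0, 2, -8], 0, 0.42],
    [[1, 4, -30], 0, 0.42],
    [[3, 6, -65], 0, 0.42],
    [[5, 8, -110], 0, 0.42],
    [[6, 10, -140], 0, 0.42],
    [[130, -50, -140], 0, 0.5],
    [[130, -50, -140], 0, 0.5],
    [[220, -140, -140], 0, 0.5],
    [[220, -140, -140], 0, 0.5],
  ],
)

```text
clock: 40.8
tcp_pos: [0.5128, -0.057, 0.2341]
orientation: [3.069, -0.041, 0.868]
wrist_force: [0.3, 0.5, -0.7]
width: 0.0429
```

Run:
```python
from h import *
st(); go((400,230,230,55))
```

```text
t 40.80 tcp [512.8 -57.  234.1] rpy(deg) [175.8  -2.3  49.7] F [ 0.3  0.5 -0.7] w 42.9 q [-0.31 -0.12  2.    0.01  1.18 -1.18]
t 40.80 tcp [512.8 -57.  234.1] rpy(deg) [175.8  -2.3  49.7] F [ 0.3  0.5 -0.7] w 42.9 q [-0.31 -0.12  2.    0.01  1.18 -1.18]
(400, 230, 230, 55) -> [ 145.7 -271.7   -9.7] turn -5.3
```

Run:
```python
from h import *
go((445,-80,234,49.7),(435,0,232,49.7),(380,230,230,49.7))
```

```text
t 40.80 tcp [512.8 -57.  234.1] rpy(deg) [175.8  -2.3  49.7] F [ 0.3  0.5 -0.7] w 42.9 q [-0.31 -0.12  2.    0.01  1.18 -1.18]
(445, -80, 234, 49.7) -> [-61.3 -36.6  -5. ] turn 0.0
(435, 0, 232, 49.7) -> [ -6.9 -96.1  -5.1] turn 0.0
(380, 230, 230, 49.7) -> [ 132.8 -286.9  -11.3] turn 0.0
```

>>> servo_tool(
  series=[
    [[-61, -37, -5], 0, 0.5],
    [[-61, -37, -5], 0, 0.5],
    [[-61, -37, -5], 0, 0.5],
    [[-7, -96, -5], 0, 0.5],
    [[-7, -96, -5], 0, 0.5],
    [[133, -287, -11], 0, 0.5],
    [[133, -287, -11], 0, 0.5],
    [[133, -287, -11], 0, 0.5],
    [[133, -287, -11], 0, 0.5],
    [[133, -287, -11], 0, 0.5],
  ],
)

```text
clock: 41.8
tcp_pos: [0.3798, 0.2328, 0.2306]
orientation: [3.068, -0.043, 0.868]
wrist_force: [0.8, -0.5, -0.3]
width: 0.0426
```

Run:
```python
from h import *
grab("aj");tilt("aj");st()
p=np.load("aj_scene.npz")["p"][:,:,::-1];q=np.load("aj_top.npz")["p"][:,:,::-1]
cv2.imwrite("pics/aj2.png",np.hstack([cv2.resize(p[240:320,315:375],None,fx=6,fy=6,interpolation=cv2.INTER_CUBIC),cv2.resize(q[175:255,385:455],None,fx=6,fy=6,interpolation=cv2.INTER_CUBIC)]))
```

```text
top floor pts 604 tilt 29.55 cross 0.29 rms mm 1.29 h at s=0.1: 0.082
scene floor pts 165 tilt 28.02 cross -0.37 rms mm 1.09 h at s=0.1: 0.0819
t 41.90 tcp [379.4 233.8 230.4] rpy(deg) [175.9  -2.4  50. ] F [ 0.4 -0.2  0. ] w 42.6 q [ 0.35 -0.29  2.14 -0.04  1.21 -0.51]
```

View pics/aj2.png

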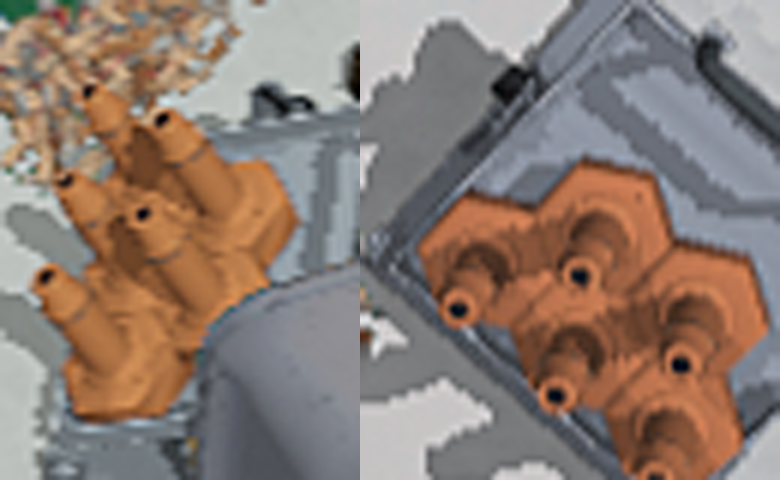

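View pics/aj_top.png

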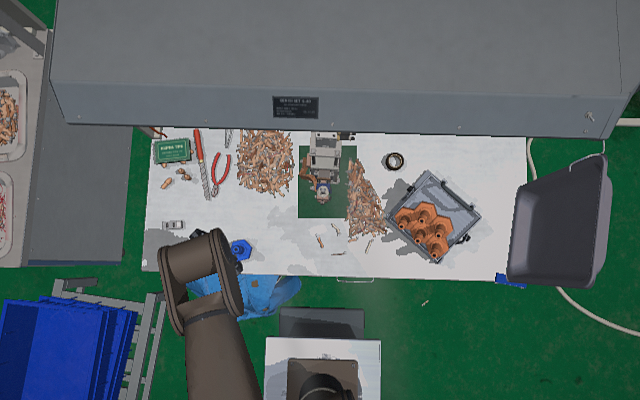

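```bash
python3 - <<'E'
from h import *
T=dict(L=(98,309),C=(196,396),Rr=(294,472),NL=(219,275),NR=(320,364)); S=dict(L=(90,92),C=(66,180),Rr=(44,277),NL=(162,120),NR=(143,214))
P={k:tri(z(6,385,175,*T[k]),z(6,315,240,*S[k]))[0] for k in T}
for k in P: v=P[k]-HG; print(k,np.round(1000*np.array([v@TX,v@TY,v[2]-.0025]),1))
for a,b in ("L C","C Rr","L NL","NL C","C NR","NR Rr","NL NR"): pass
E
python3 - <<'E'
import sys; sys.path.insert(0,'.')
E
python3 - <<'E'
from h import *
T=dict(L=(98,309),C=(196,396),R=(294,472),NL=(219,275),NR=(320,364)); S=dict(L=(90,92),C=(66,180),R=(44,277),NL=(162,120),NR=(143,214))
P={k:tri(z(6,385,175,*T[k]),z(6,315,240,*S[k]))[0] for k in T}
for q in "L-C C-R L-NL NL-C C-NR NR-R NL-NR".split():
    a,b=q.split("-"); print(q,round(1000*np.linalg.norm(P[a]-P[b]),1))
f=((P["NL"]+P["NR"])/2-(P["L"]+P["C"]+P["R"])/3); print("slope from noses",np.degrees(np.arctan2(f[2],f@TX)))
E
```

```text
L [-16.5  54.9  99.5]
C [-17.4  -0.9 101.1]
Rr [-15.5 -54.4  98.3]
NL [ 24.3  27.7 122.4]
NR [ 24.4 -28.4 123. ]
L-C 55.8
C-R 53.6
L-NL 54.2
NL-C 54.9
C-NR 54.6
NR-R 53.6
NL-NR 56.1
slope from noses 29.48268457054754Traceback (most recent call last):
  File "<stdin>", line 5, in <module>
ValueError: too many values to unpack (expected 2)
```

All spacings are 55 ± 1.5 mm and the slope is about 29.5°. The robot is clear of everything, so I'm handing in.

Run:
```python
from h import *
st(); print(workorder.finish_job())
```

```text
t 41.90 tcp [379.4 233.8 230.4] rpy(deg) [175.9  -2.4  50. ] F [ 0.4 -0.2  0. ] w 42.6 q [ 0.35 -0.29  2.14 -0.04  1.21 -0.51]
the job is handed in; nothing more can be done
None
```

The tray is up at about 30° and both loose holders stand in their notches, close-packed with the front row. I handed the job in at 41.9 s with the arm clear of everything.

**What I did**
1. I raised the tray by its bow handle to about 30°, then let go; it stayed there.
2. The tool only turns about its own axis. So I tilted each holder about 30° in the grip by rolling its foot over the bench's front edge.
3. I set the holders down squarely, first in the right notch, then in the left, and released each one only once it rested on the floor against the front row.

**Last checks**
- **Packing:** the top and scene images show all five holders upright and flat against flat. The nose spacings measured 53.6 to 56.1 mm, against 55 mm nominal.
- **Slope:** I measured 29.5° from the noses and 29.6° from the top camera's depth. The scene camera's depth gave 28.0°, from a smaller, partly hidden patch of floor.
- **Other things:** I did not move the tools, gauge, tape or blue look-alike. The last top view shows the tools, gauge and tape in place; the arm partly hides the look-alike.

**What went wrong or disagreed**
- The first two tries at the handle closed on nothing. In the images the fingertips looked 15 to 20 mm shorter than stated, so I gripped lower.
- The tool drifted up to about 4.5° off vertical under load. Each holder settled by a small amount on release because of it.
- While setting down the first holder, the wrist force changed by about 9 N for a moment, above the 6 N advised for the floor. The tray still measured about 30° straight afterwards.

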